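Pack the specimen jars from the drawer into the transport case and latch it

ROBOT

A 7-joint arm with a two-finger parallel gripper is mounted at the origin on the work surface. World frame = base frame: x ahead of the robot, y to its left, z up, the work surface at z = 0. Lengths are in m, angles in rad, forces in N, time in s.
With the tool pointing down it reaches from about 0.425 to 0.875 m from the base axis. Payload 4.7 kg.
Tool frame: the origin (TCP) lies between the finger pads; the fingertips stand 19 mm ahead of it and the grasp point (between the pads) is the TCP (ctrl.tip_extent is the distance from the TCP to the fingertips, in m); z points along the fingers, y is the line along which they close (so a half turn about z gives the same grasp; the last joint's range is limited). The gripper opens to 87 mm and grips with 3 to 60 N. Pads are 19 mm wide; open, the fingers measure 117 mm over their backs; the gripper's body (75 mm by 190 mm) begins 51 mm behind the grasp point.
Start: joints at [1.361, 0.321, -0.07, 1.45, 0.023, 1.371, -0.057], TCP at [0.144, -0.634, 0.242] pointing down, gripper open.
Joint ranges: [-2.86, 2.86], [-0.3, 2.09], [-1.38, 1.24], [0.06, 2.45], [-1.56, 4.7], [0.09, 2.05], [-2.69, 2.69]. Speed limits (rad/s): [2.57, 2.57, 3.14, 3.14, 3.14, 3.14, 3.14].

INTERFACE

Orientations are given as a rotation vector (axis times angle).
In Python, from bench import ctrl gives the robot as it stands.
- The arm moves only by the shell command python3 -m crank 'ROWS' [OPENING] [FORCE]. ROWS is JSON, a list of rows, each an object of numbers: "tx", "ty", "tz": the shift along the tool's x, y, z in mm; "turn": the turn about the tool's z in units of 5 degrees (1.0 is 5 degrees). In form: [{"tx": .., "ty": .., "tz": .., "turn": ..}, ...]. A call has 1 to 5 rows; each row is the pose to reach, as a shift and turn from the pose commanded when the call began, along the tool's axes at that moment; what a row does not reach only later rows make up. A row lasts 1/8 s, in which the tool goes at most 62.5 mm and 10.7 degrees, less where a joint would pass 70% of its speed; a pose out of reach is approached as far as the arm can. A call with a gripper value outside its range is refused whole. OPENING is the finger opening in mm, from 0 to 87, set as the call begins (- or left out, the last holds). The fingers move at their own pace and stop on an object; FORCE is the grip in N (left out, the last holds). Time passes only in rows, so rows that repeat a pose let the fingers close. It gives the time, the measured TCP pose, the force, the opening and the grip force at its end, in the units of the state.
- ctrl.get_state(): the state, without advancing time (a new reading comes with each control period).
- ctrl.get_image(name): name is "scene" or "top"; returns (picture, depth): 384x512x3 uint8, red, green, blue; 384x512 float32, m along the optical axis (not along the pixel's ray), 0 where there is no reading.
- ctrl.camera_model(name): a dict with "intrinsics" (3x3 intrinsics, pixels), "origin" and "orientation" of the camera in the world. Camera axes: x right, y down, z forward; pixel columns grow to the right and rows downward; lengths in m; the calibration is good to about 2 mm. A picture is of the moment at which its call begins. camera_model takes no time and is no camera call.
- ctrl.close_job(): hands the job in; it is judged then, once.
Trained networks look in the newest picture that a camera, given by its name, has taken for a name from the list of things; names that differ only in an ending like _2 or _b are one class to them, and where a whole thing is asked for, a point or a joint stands for the part that bears it (a point fixed in the world has none). Each returns a list of dicts, best first, with "confidence" (0 to 1); they miss things now and then, are a little off and sometimes report something else, mostly with a low value. They report only what shows in the picture. A call takes as long as a camera call.
- ctrl.recognise(camera, query): "xyz" ([x, y, z] in m, in world coordinates, good to about 4 mm: the middle of the surface that is visible of it).
- ctrl.mark_of(camera, query): "xyz" ([x, y, z] in m, in world coordinates, good to about 4 mm: a listed point, or the origin of a listed thing).
The state is a dict: "time": time; "joint_positions": joint angles; "qd": joint speeds; "joint_torque": joint torques, N m; "position": TCP position; "tool_rot": TCP orientation; "ft_force": force on the tool from outside, world axes, zero at the start; "torque": the same for the moment, N m; "grip_width": opening from 0.0 (shut) to 1.0 (fully open); "grip_force": force on a finger pad.
Only numpy, scipy, OpenCV 4.12 (cv2) and the standard library are available. Lean on these libraries where they do the work, as an engineer would, in place of code of your own. Each camera call takes 0.05 s, during which the arm holds its last target. There are 200 camera calls.

TASK

Swing the red-gripped hasp off the catch of the white transport case and open the lid right up; then move every yellow-capped specimen jar from the cabinet's drawer into the case, standing upright on its floor. When all are in, shut the lid fully and swing the hasp fully back over the catch; leave the drawer fully shut too, and do not shift or knock over anything else on the bench or on the cabinet.

Things in the scene. Friction and masses are not known exactly. Their poses are not given: they have to be found in the camera images.
- case: White plastic specimen transport case with grey corners, fixed to the bench: outside 150 (x) x 250 (y) x 85 mm high without its lid, walls and floor 5 mm. Origin: centre of its underside; x points away from the hasp towards the lid's hinge, y along the hinge, z up. Its inner floor is 5 mm above the origin and is empty at the start.
- lid (a joint): Lid of the case in rad: 0 shut, 1.75 fully open (just past upright). Stiff hinge along the top of the case's rear (+x) wall; it stays at any angle.
- lid_hinge (a point): On the lid's hinge line, in its middle: 75 mm behind the case's centre, 85.5 mm above the bench.
- lid_grip (a point): Middle of the blue grip block on top of the lid (14 x 22 (along the hinge) x 24 mm high, on a thin black stem). With the lid shut it is 115 mm in front of the hinge line and 38.5 mm above it (28.5 mm above the lid's top face); moves with the lid. The lid is 10 mm thick, 150 mm deep.
- hasp (a joint): Hasp of the case in rad: 0 swung upright, its lip hooked over the catch on the lid's front edge; it grows as the hasp swings forward and down away from the case, to 1.5 (about level). It stays where it is left, and holds the lid down while it is over the catch.
- hasp_hinge (a point): On the hasp's hinge line (along the case's y), in its middle: 87 mm in front of the case's centre (12 mm in front of its front wall), 50 mm above the bench.
- hasp_grip (a point): Middle of the hasp's red grip (12 thick x 22 wide along the hinge x 28 mm along the hasp), 80 mm from the hinge line; with the hasp closed it is straight above the hinge, 130 mm above the bench. Moves with the hasp.
- cabinet: White bench-top drawer cabinet 260 (x) x 320 (y) x 85 mm high, fixed, with one grey-fronted drawer. Origin: centre of its underside; the drawer slides out along its -x. Its roof is 12 mm thick and its front edge is 115 mm in front of the origin.
- cabinet_drawer0 (a joint): How far the drawer is out in m: 0 shut, 0.18 at its stop. Inside it is 278 mm wide (y) and about 215 mm deep, walls 6 mm thick; inner floor 22 mm above the bench, side walls to 63 mm and front panel to 74 mm above the bench. The inner face of its front is 115 mm plus the joint value in front of the cabinet's origin.
- drawer_handle (a point): Middle of the drawer's steel bar handle: round bar 11 mm thick, 120 mm long along the cabinet's y, 40 mm in front of the drawer front, 65 mm above the bench. Moves with the drawer.
- jar0: Specimen jar with a yellow cap, closed: upright cylinder 42 mm across, 45 mm high, about 60 g, heavy at the bottom. Origin: centre of its underside; z up its axis. Two to four jars are there at the start, all standing in the drawer; None if absent.
- jar1: Specimen jar with a yellow cap, closed: upright cylinder 42 mm across, 45 mm high, about 60 g, heavy at the bottom. Origin: centre of its underside; z up its axis. Two to four jars are there at the start, all standing in the drawer; None if absent.
- jar2: Specimen jar with a yellow cap, closed: upright cylinder 42 mm across, 45 mm high, about 60 g, heavy at the bottom. Origin: centre of its underside; z up its axis. Two to four jars are there at the start, all standing in the drawer; None if absent.
- jar3: Specimen jar with a yellow cap, closed: upright cylinder 42 mm across, 45 mm high, about 60 g, heavy at the bottom. Origin: centre of its underside; z up its axis. Two to four jars are there at the start, all standing in the drawer; None if absent.
- slide_box: Green slide box 90 x 160 x 35 mm on top of the cabinet; not part of the job. Origin: centre of its underside.
- oil_bottle: Amber dropper bottle 32 mm across, 70 mm high, on top of the cabinet; not part of the job. Origin: centre of its underside.
- petri_dish: Clear round dish 70 mm across, 16 mm high, on the bench; not part of the job. Origin: centre of its underside.
- stain_bottle: Amber bottle with a red cap, 40 mm across, 85 mm high, on the bench; not part of the job. Origin: centre of its underside.
- wash_bottle: White bottle 64 mm across, 150 mm high, on the bench; not part of the job. Origin: centre of its underside.
- beaker: Glass beaker 66 mm across, 90 mm high, on the bench; not part of the job. Origin: centre of its underside.
- tube_rack: White tube rack 90 x 200 mm, with tubes 80 mm high, on the bench; not part of the job. Origin: centre of its underside.

How it is judged:
By the outcome, as a careful person would: the job done as asked, in the order asked, and still so for the second after the job is handed in, with the robot touching nothing.
Of jar0, jar1, jar2, jar3 only 2 to 4 are there at a start; the rules pass over those that are not, and their reading is None.
At some moment in a run one of jar0, jar1, jar2, jar3 may be knocked a few centimetres aside while the robot is not near it.
It also fails if it takes over 210 s, if anything falls off the work surface, if the arm or the gripper's body presses on something with over 40 N, if the wrist force passes 120 N, or if a joint passes its speed limit or range.

## Working session

There is one attempt and no reset: what is moved stays moved. The work goes in short steps, Python scripts to look and compute and a shell command to move; the robot and the scene stay as the last step left them, time stands still between calls to the robot, and variables do not carry over. Pictures are saved under pics/ and viewed, at most 14 in all, crops included, and the job is handed in when it is done.

```bash
ls; mkdir -p pics; cat > h.py <<'E'
from bench import ctrl
import numpy as np, cv2
from scipy.spatial.transform import Rotation as R
def save(cam,name):
    im,d=ctrl.get_image(cam); cv2.imwrite('pics/'+name,im[:,:,::-1]); return im,d
def world(cam,d):
    m=ctrl.camera_model(cam); K=np.array(m['intrinsics']); o=np.array(m['origin']); q=np.array(m['orientation'])
    Rm=q if q.shape==(3,3) else R.from_rotvec(q).as_matrix()
    v,u=np.mgrid[:d.shape[0],:d.shape[1]]
    p=np.stack([(u-K[0,2])/K[0,0]*d,(v-K[1,2])/K[1,1]*d,d],-1)
    return p@Rm.T+o
def st():
    s=ctrl.get_state(); Rm=R.from_rotvec(s['tool_rot']).as_matrix()
    print('t',s['time'],'p',np.round(s['position'],4),'F',np.round(s['ft_force'],1),'w',s['grip_width']*87,'gf',s['grip_force']); return s,Rm
def marks(cam,names,f='mark_of'):
    for n in names:
        r=getattr(ctrl,f)(cam,n)
        print(cam,n,[(np.round(x['xyz'],4).tolist(),round(x['confidence'],2)) for x in r[:5]])
E
python3 - <<'E'
from h import *
np.set_printoptions(suppress=True)
s,Rm=st(); print(np.round(Rm,3))
for c in ('scene','top'):
    save(c,c+'0.png'); print(ctrl.camera_model(c))
for c in('scene','top'):
    marks(c,['case','lid_hinge','lid_grip','hasp_hinge','hasp_grip','cabinet','drawer_handle','jar0','slide_box','oil_bottle','petri_dish','stain_bottle','wash_bottle','beaker','tube_rack'])
E
```

```text
pics
t 0.0 p [ 0.1441 -0.6333  0.2405] F [-0.2  0.1 -0.7] w 86.90327166735213 gf 0.0
[[ 0.975  0.222 -0.001]
 [ 0.222 -0.975  0.002]
 [-0.    -0.002 -1.   ]]
{'intrinsics': array([[402.15450642,   0.        , 252.26380193],
       [  0.        , 402.15450642, 191.68106681],
       [  0.        ,   0.        ,   1.        ]]), 'origin': array([ 1.13947444, -0.4564452 ,  1.14083341]), 'orientation': array([-2.30851821, -1.07780347,  0.36516538])}
{'intrinsics': array([[389.60984318,   0.        , 256.92452486],
       [  0.        , 389.60984318, 195.17483336],
       [  0.        ,   0.        ,   1.        ]]), 'origin': array([0.28081198, 0.00893975, 1.46162511]), 'orientation': array([-2.11850145,  2.11572653, -0.18907242])}
scene case [([0.5646, -0.2222, 0.0006], 0.7)]
scene lid_hinge []
scene lid_grip [([0.5241, -0.2308, 0.1206], 0.7), ([0.7208, 0.2652, 0.0859], 0.52)]
scene hasp_hinge [([0.4782, -0.2377, 0.0493], 0.69)]
scene hasp_grip [([0.4763, -0.2376, 0.1314], 0.68)]
scene cabinet [([0.73, 0.2325, -0.0033], 0.65)]
scene drawer_handle [([0.5507, 0.2512, 0.0649], 0.7)]
scene j
[... 927 characters left out ...]
9)]
top cabinet [([0.7313, 0.2349, -0.005], 0.98), ([0.5499, 0.2516, 0.0673], 0.61), ([0.7208, 0.2608, 0.0882], 0.42)]
top drawer_handle [([0.5509, 0.2535, 0.0672], 0.73)]
top jar0 []
top slide_box [([0.7206, 0.2607, 0.0863], 0.79), ([0.4745, -0.2399, 0.1307], 0.33)]
top oil_bottle []
top petri_dish [([0.3891, -0.0117, -0.001], 0.53), ([0.4901, 0.557, 0.0007], 0.27)]
top stain_bottle [([0.3885, -0.4111, 0.0008], 0.69), ([0.5226, -0.2348, 0.1214], 0.3)]
top wash_bottle [([0.5394, -0.5109, 0.003], 0.96), ([0.4758, -0.2386, 0.1311], 0.3)]
top beaker [([0.342, 0.429, -0.0005], 0.58), ([0.72, 0.2624, 0.088], 0.48), ([0.5369, -0.509, 0.0004], 0.24)]
top tube_rack [([0.4942, 0.5603, 0.0004], 0.97)]
```

View pics/scene0.png

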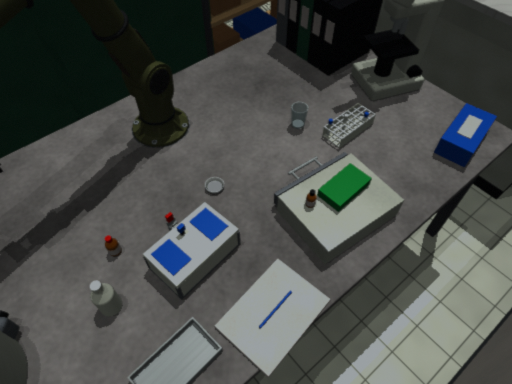

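View pics/top0.png

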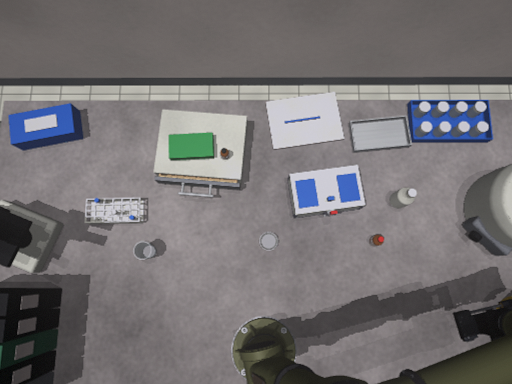

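```bash
python3 - <<'E'
from h import *
import cv2
im,d=ctrl.get_image('top'); P=world('top',d)
def fit(m,name):
    m=m.astype(np.uint8); n,l,stt,c=cv2.connectedComponentsWithStats(m)
    k=1+np.argmax(stt[1:,4]); p=P[l==k]; r=cv2.minAreaRect((p[:,:2]*1000).astype(np.float32)); print(name,r,len(p),p[:,2].mean())
z=P[...,2]
fit((abs(z-0.0955)<.008)&(P[...,1]<0)&(P[...,1]>-.4)&(P[...,0]>.45),'lid')
fit((abs(z-0.085)<.008)&(P[...,1]>0.03)&(P[...,1]<.45)&(P[...,0]>.52),'cab')
E
```

```text
lid ((560.0758056640625, -225.01524353027344), (162.30848693847656, 251.5771942138672), 7.848979473114014) 2836 0.09587158419537342
cab ((738.211181640625, 236.24349975585938), (321.60113525390625, 248.37644958496094), 85.45850372314453) 4232 0.08518845119352486
```

The scene view shows the case at about (190,245) with the red hasp grip at (169,217) and the blue lid grip at (181,229), and the cabinet with its near-shut drawer and handle at (305,168). The top view agrees: red grip (333,212), handle (197,191). The network points fit case yaw ≈ 8° with its origin at (0.563,-0.2255), and cabinet yaw ≈ -4.5°.

```bash
cat >> h.py <<'E'
C=np.array([.563,-.2255]); CY=np.radians(8.0)
def cpt(x,y,z): c,s=np.cos(CY),np.sin(CY); return np.array([C[0]+c*x-s*y,C[1]+s*x+c*y,z])
def goal(t,yaw=None,rep=True):
    s,Rm=st(); d=Rm.T@(np.array(t)-s['position'])*1000
    y=np.degrees(np.arctan2(Rm[1,0],Rm[0,0])); 
    print('tool dx',np.round(d,1),'yaw',round(y,2), '' if yaw is None else 'turn %.2f'%((y-yaw)/5))
E
python3 -m crank '[{"tx":30,"ty":-25,"turn":0.5},{"tx":75,"ty":-60,"turn":1},{"tx":125,"ty":-95,"turn":1},{"tx":170,"ty":-130,"turn":1},{"tx":210,"ty":-155,"turn":1}]' 60 20
python3 -c "
from h import *
goal(cpt(-.087,0,.13),8)"
```

```text
t 1.65 p [ 0.1442 -0.6338  0.2416] F [0.7 0.7 0.2] w 87.03628687044161 gf 0.0
tool dx [ 412.2 -312.5  111.6] yaw 12.82 turn 0.96$[0]: bad value
```

```bash

python3 -m crank '[{"tx":30,"ty":-25,"tz":0,"turn":0.5},{"tx":75,"ty":-60,"tz":0,"turn":1},{"tx":125,"ty":-95,"tz":0,"turn":1},{"tx":170,"ty":-130,"tz":0,"turn":1},{"tx":210,"ty":-155,"tz":0,"turn":1}]' 60 20
python3 -c "
from h import *
goal(cpt(-.087,0,.13),8)"
```

```text
time: 2.28
position: [0.3161, -0.434, 0.2419]
tool_rot: [3.133, 0.217, 0.001]
ft_force: [0.4, -0.3, -0.3]
grip_width: 0.697
grip_force: 0.0
t 2.275 p [ 0.3161 -0.434   0.2419] F [ 0.4 -0.3 -0.3] w 60.611510824583085 gf 0.0
tool dx [ 186.2 -172.5  111.9] yaw 7.91 turn -0.02
```

```bash

python3 -m crank '[{"tx":45,"ty":-40,"tz":0,"turn":0},{"tx":90,"ty":-80,"tz":0,"turn":0},{"tx":135,"ty":-120,"tz":0,"turn":0},{"tx":175,"ty":-160,"tz":0,"turn":0},{"tx":186,"ty":-172,"tz":0,"turn":0}]' 
python3 -m crank '[{"tx":0,"ty":0,"tz":0,"turn":0},{"tx":0,"ty":0,"tz":30,"turn":0},{"tx":0,"ty":0,"tz":45,"turn":0},{"tx":0,"ty":0,"tz":45,"turn":0}]' 
python3 - <<'E'
from h import *
goal(cpt(-.087,0,.13),8); save('scene','s1.png')
for c in('scene','top'): marks(c,['hasp_grip','lid_grip'])
E
```

```text
time: 2.9
position: [0.4779, -0.236, 0.2419]
tool_rot: [-3.133, -0.225, -0.002]
ft_force: [-0.6, -0.0, 0.0]
grip_width: 0.69
grip_force: 0.0
time: 3.4
position: [0.4738, -0.2415, 0.1953]
tool_rot: [-3.133, -0.21, 0.004]
ft_force: [0.2, -0.3, -0.2]
grip_width: 0.689
grip_force: 0.0
t 3.4 p [ 0.4738 -0.2415  0.1953] F [ 0.2 -0.3 -0.2] w 59.92906123214411 gf 0.0
tool dx [ 3.7 -3.3 65.3] yaw 7.68 turn -0.06
scene hasp_grip [([0.4753, -0.2348, 0.1311], 0.58)]
scene lid_grip [([0.5246, -0.2296, 0.1214], 0.87)]
top hasp_grip [([0.7227, 0.2597, 0.0864], 0.2)]
top lid_grip [([0.5204, -0.2354, 0.1247], 0.73)]
```

View pics/s1.png

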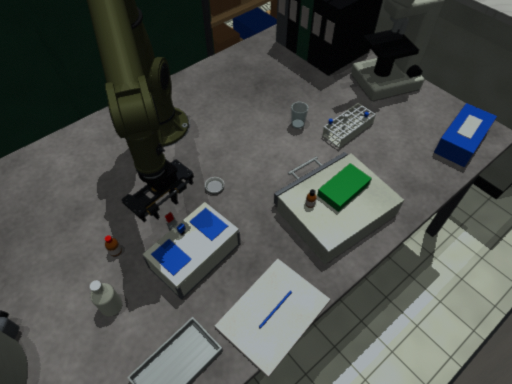

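The gripper hovers over the hasp, with the red grip at (170,217) visible just below the fingers and between them. Now I descend and grip.

```bash

python3 -m crank '[{"tx":3,"ty":-3,"tz":15,"turn":0},{"tx":3,"ty":-3,"tz":35,"turn":0},{"tx":3,"ty":-3,"tz":55,"turn":0},{"tx":3,"ty":-3,"tz":63,"turn":0},{"tx":3,"ty":-3,"tz":63,"turn":0}]' 
python3 -m crank '[{"tx":0,"ty":0,"tz":0,"turn":0},{"tx":0,"ty":0,"tz":0,"turn":0},{"tx":0,"ty":0,"tz":0,"turn":0},{"tx":0,"ty":0,"tz":0,"turn":0},{"tx":0,"ty":0,"tz":0,"turn":0}]' 0 15
python3 -c "
from h import *
goal(cpt(-.087,0,.13),8)"
```

```text
time: 4.28
position: [0.4777, -0.2366, 0.1329]
tool_rot: [-3.133, -0.215, 0.002]
ft_force: [-0.5, 0.4, 0.8]
grip_width: 0.693
grip_force: 0.0
time: 4.9
position: [0.4782, -0.2376, 0.1339]
tool_rot: [3.133, 0.214, 0.001]
ft_force: [0.9, -2.8, 1.3]
grip_width: 0.313
grip_force: 15.0
t 4.9 p [ 0.4782 -0.2376  0.1339] F [ 0.9 -2.8  1.3] w 27.203533476128978 gf 15.000802427530289
tool dx [-1.4 -0.2  3.9] yaw 7.8 turn -0.04
```

```bash

python3 -m crank '[{"tx":-8,"ty":0,"tz":0.5,"turn":0},{"tx":-16,"ty":0,"tz":1.5,"turn":0},{"tx":-24,"ty":0,"tz":3.5,"turn":0},{"tx":-32,"ty":0,"tz":6.5,"turn":0},{"tx":-39,"ty":0,"tz":10,"turn":0}]' 
python3 -m crank '[{"tx":-7,"ty":0,"tz":4.3,"turn":0},{"tx":-13.5,"ty":0,"tz":9.3,"turn":0},{"tx":-19.5,"ty":0,"tz":15,"turn":0},{"tx":-25,"ty":0,"tz":21,"turn":0},{"tx":-29.7,"ty":0,"tz":27.7,"turn":0}]' 
python3 -m crank '[{"tx":-4,"ty":0,"tz":7,"turn":0},{"tx":-7.5,"ty":0,"tz":14.5,"turn":0},{"tx":-10,"ty":0,"tz":22.5,"turn":0},{"tx":-11.5,"ty":0,"tz":28,"turn":0},{"tx":-11.5,"ty":0,"tz":28,"turn":0}]' 
python3 - <<'E'
from h import *
goal(cpt(-.087,0,.13),8)
E
```

```text
time: 5.52
position: [0.4406, -0.2427, 0.1242]
tool_rot: [3.133, 0.214, 0.007]
ft_force: [6.5, -2.0, -3.5]
grip_width: 0.249
grip_force: 17.6
time: 6.15
position: [0.4132, -0.2466, 0.0972]
tool_rot: [3.132, 0.215, 0.012]
ft_force: [7.7, -1.3, -0.8]
grip_width: 0.249
grip_force: 17.7
time: 6.78
position: [0.4048, -0.248, 0.074]
tool_rot: [3.13, 0.216, 0.017]
ft_force: [1.3, 5.0, 27.9]
grip_width: 0.252
grip_force: 26.6
t 6.775 p [ 0.4048 -0.248   0.074 ] F [ 1.3  5.  27.9] w 21.937507655441266 gf 26.581272238399833
tool dx [ 73.3  -0.2 -55.2] yaw 7.88 turn -0.02
```

```bash

python3 -m crank '[{"tx":0,"ty":0,"tz":0,"turn":0},{"tx":0,"ty":0,"tz":0,"turn":0},{"tx":0,"ty":0,"tz":0,"turn":0}]' 60
python3 -m crank '[{"tx":0,"ty":0,"tz":-25,"turn":0},{"tx":0,"ty":0,"tz":-65,"turn":0},{"tx":0,"ty":0,"tz":-110,"turn":0},{"tx":40,"ty":0,"tz":-110,"turn":0},{"tx":75,"ty":0,"tz":-110,"turn":0}]' 
python3 - <<'E'
from h import *
goal(cpt(-.04,0,.124),8)
im,d=save('scene','s2.png'); marks('scene',['hasp_grip','lid_grip'])
marks('scene',['hasp_grip'],'recognise')
cv2.imwrite('pics/s2c.png',cv2.resize(im[150:310,90:290,::-1],None,fx=3,fy=3))
E
```

```text
time: 7.15
position: [0.4, -0.2491, 0.0702]
tool_rot: [3.131, 0.213, 0.005]
ft_force: [-0.2, -0.1, 0.1]
grip_width: 0.504
grip_force: 0.0
time: 7.78
position: [0.4727, -0.2369, 0.1782]
tool_rot: [-3.134, -0.213, 0.002]
ft_force: [0.3, -0.5, -0.1]
grip_width: 0.695
grip_force: 0.0
t 7.775 p [ 0.4727 -0.2369  0.1782] F [ 0.3 -0.5 -0.1] w 60.44031206235466 gf 0.0
tool dx [51.1  1.1 54.1] yaw 7.78 turn -0.04
scene hasp_grip [([0.3999, -0.2465, 0.0566], 0.71)]
scene lid_grip [([0.7187, 0.2636, 0.0845], 0.71), ([0.5231, -0.2297, 0.1235], 0.63)]
scene hasp_grip []
```

View pics/s2c.png

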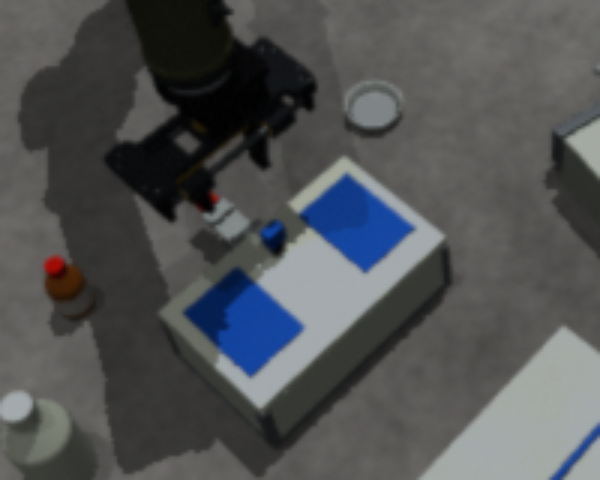

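The crop shows the hasp lying level in front of the case (around (225,215)), with the lid grip free at (272,236). Next is the lid.

```bash

python3 -m crank '[{"tx":30,"ty":0,"tz":0,"turn":0},{"tx":50,"ty":1,"tz":10,"turn":0},{"tx":50,"ty":1,"tz":30,"turn":0},{"tx":50,"ty":1,"tz":52,"turn":0},{"tx":50,"ty":1,"tz":52,"turn":0}]' 
python3 -m crank '[{"tx":0,"ty":0,"tz":0,"turn":0},{"tx":0,"ty":0,"tz":0,"turn":0},{"tx":0,"ty":0,"tz":0,"turn":0},{"tx":0,"ty":0,"tz":0,"turn":0},{"tx":0,"ty":0,"tz":0,"turn":0}]' 0 20
python3 - <<'E'
from h import *
goal(cpt(-.04,0,.124),8)
def pos(t): return np.array([-115*np.cos(t)+38.5*np.sin(t), -(115*np.sin(t)+38.5*np.cos(t))])
for a in (0,.4,.8,1.2,1.6):
    print(a,[np.round(pos(a+k*.1)-pos(a),1).tolist() for k in (1,2,3,4)])
print(pos(1.74)-pos(1.6))
E
```

```text
time: 8.6
position: [0.5194, -0.2317, 0.1237]
tool_rot: [-3.132, -0.212, 0.009]
ft_force: [-1.4, -0.5, -0.0]
grip_width: 0.691
grip_force: 0.0
time: 9.22
position: [0.5226, -0.2316, 0.126]
tool_rot: [-3.134, -0.214, 0.0]
ft_force: [-0.0, 0.5, 1.6]
grip_width: 0.254
grip_force: 20.0
t 9.225 p [ 0.5226 -0.2316  0.126 ] F [-0.   0.5  1.6] w 22.13817463901383 gf 19.999756892211735
tool dx [ 0.9 -0.5  2. ] yaw 7.83 turn -0.03
0 [[4.4, -11.3], [9.9, -22.1], [16.5, -32.3], [24.1, -41.7]]
0.4 [[8.5, -8.7], [17.8, -16.5], [27.8, -23.3], [38.4, -29.1]]
0.8 [[11.2, -4.7], [22.8, -8.3], [34.7, -10.6], [46.7, -11.8]]
1.2 [[12.1, 0.0], [24.2, 1.3], [36.1, 3.7], [47.6, 7.3]]
1.6 [[11.2, 4.7], [21.8, 10.6], [31.8, 17.4], [41.0, 25.3]]
[15.47436612  6.95237892]
```

```bash

python3 -m crank '[{"tx":4.5,"ty":0,"tz":-11.5,"turn":0},{"tx":10,"ty":0,"tz":-22,"turn":0},{"tx":16.5,"ty":0,"tz":-32.5,"turn":0},{"tx":24,"ty":0,"tz":-41.5,"turn":0},{"tx":24,"ty":0,"tz":-41.5,"turn":0}]' 
python3 -m crank '[{"tx":8.5,"ty":0,"tz":-8.5,"turn":0},{"tx":18,"ty":0,"tz":-16.5,"turn":0},{"tx":28,"ty":0,"tz":-23.5,"turn":0},{"tx":38.5,"ty":0,"tz":-29,"turn":0},{"tx":38.5,"ty":0,"tz":-29,"turn":0}]' 
python3 - <<'E'
from h import *
goal(cpt(-.04,0,.124),8)
marks('scene',['lid_grip'])
E
```

```text
time: 9.85
position: [0.5468, -0.2283, 0.1691]
tool_rot: [3.134, 0.215, -0.0]
ft_force: [-5.9, 1.3, 3.7]
grip_width: 0.248
grip_force: 20.0
time: 10.48
position: [0.586, -0.2229, 0.1982]
tool_rot: [3.134, 0.215, 0.004]
ft_force: [-3.1, 1.6, 2.7]
grip_width: 0.251
grip_force: 20.0
t 10.475 p [ 0.586  -0.2229  0.1982] F [-3.1  1.6  2.7] w 21.86196395012507 gf 20.0012700073421
tool dx [-63.3  -0.5  74.1] yaw 7.87 turn -0.03
scene lid_grip [([0.7187, 0.2636, 0.0845], 0.71), ([0.5231, -0.2297, 0.1235], 0.63)]
```

```bash

python3 -m crank '[{"tx":11,"ty":0,"tz":-4.5,"turn":0},{"tx":23,"ty":0,"tz":-8.5,"turn":0},{"tx":34.5,"ty":0,"tz":-10.5,"turn":0},{"tx":46.5,"ty":0,"tz":-12,"turn":0},{"tx":46.5,"ty":0,"tz":-12,"turn":0}]' 
python3 -m crank '[{"tx":12,"ty":0,"tz":0,"turn":0},{"tx":24,"ty":0,"tz":1.5,"turn":0},{"tx":36,"ty":0,"tz":3.5,"turn":0},{"tx":47.5,"ty":0,"tz":7.5,"turn":0},{"tx":47.5,"ty":0,"tz":7.5,"turn":0}]' 
python3 -m crank '[{"tx":8,"ty":0,"tz":3,"turn":0},{"tx":15.5,"ty":0,"tz":7,"turn":0},{"tx":17,"ty":0,"tz":8,"turn":0},{"tx":17,"ty":0,"tz":8,"turn":0}]' 
python3 - <<'E'
from h import *
goal(cpt(-.04,0,.124),8)
im,d=save('scene','s3.png')
marks('scene',['lid_grip'])
E
```

```text
time: 11.15
position: [0.6321, -0.2165, 0.2094]
tool_rot: [3.134, 0.215, 0.006]
ft_force: [0.7, 0.8, 3.2]
grip_width: 0.252
grip_force: 20.0
time: 11.78
position: [0.6802, -0.2099, 0.2017]
tool_rot: [3.134, 0.216, 0.009]
ft_force: [2.9, 0.3, 4.0]
grip_width: 0.253
grip_force: 20.0
time: 12.28
position: [0.6961, -0.2077, 0.1941]
tool_rot: [3.134, 0.215, 0.007]
ft_force: [1.0, 1.5, 5.5]
grip_width: 0.253
grip_force: 20.0
t 12.275 p [ 0.6961 -0.2077  0.1941] F [1.  1.5 5.5] w 21.975473279637423 gf 20.000042617321014
tool dx [-174.6   -0.5   69.4] yaw 7.85 turn -0.03
scene lid_grip [([0.6913, -0.2087, 0.1916], 0.57)]
```

View pics/s3.png

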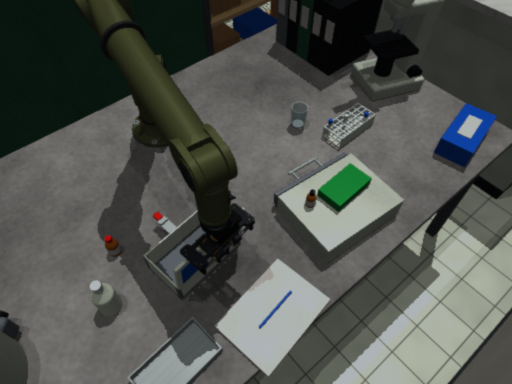

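Picture: the lid stands upright past vertical at about (190,268), the hasp is down at (162,220), and the case is open and empty. Release, then go to the drawer handle.

```bash

python3 -m crank '[{"tx":0,"ty":0,"tz":0,"turn":0},{"tx":0,"ty":0,"tz":0,"turn":0},{"tx":0,"ty":0,"tz":-20,"turn":0},{"tx":0,"ty":0,"tz":-55,"turn":0},{"tx":0,"ty":0,"tz":-95,"turn":0}]' 50
python3 -m crank '[{"tx":-5,"ty":-35,"tz":0,"turn":-1.5},{"tx":-15,"ty":-80,"tz":0,"turn":-3},{"tx":-25,"ty":-130,"tz":0,"turn":-5},{"tx":-35,"ty":-180,"tz":0,"turn":-7},{"tx":-45,"ty":-230,"tz":0,"turn":-8}]' 30 20
python3 - <<'E'
from h import *
goal([.551,.2525,.065],85.5)
E
```

```text
time: 13.0
position: [0.6942, -0.2085, 0.2896]
tool_rot: [3.134, 0.214, -0.0]
ft_force: [0.6, -0.1, -0.6]
grip_width: 0.567
grip_force: 0.0
time: 13.62
position: [0.6181, 0.0149, 0.2894]
tool_rot: [2.869, 1.278, 0.002]
ft_force: [0.6, -0.0, 0.5]
grip_width: 0.346
grip_force: 0.0
t 13.625 p [0.6181 0.0149 0.2894] F [ 0.6 -0.   0.5] w 30.111653167738165 gf 0.0
tool dx [ 131.5 -209.2  224.1] yaw 48.01 turn -7.50
```

```bash

python3 -m crank '[{"tx":25,"ty":-40,"tz":0,"turn":-2},{"tx":60,"ty":-90,"tz":0,"turn":-4},{"tx":95,"ty":-150,"tz":0,"turn":-6},{"tx":125,"ty":-195,"tz":40,"turn":-7.5},{"tx":131,"ty":-209,"tz":80,"turn":-7.5}]'
python3 -m crank '[{"tx":0,"ty":0,"tz":0,"turn":0},{"tx":0,"ty":0,"tz":25,"turn":0},{"tx":0,"ty":0,"tz":25,"turn":0}]'
python3 - <<'E'
from h import *
im,d=save('top','t4.png')
goal([.551,.2525,.065],85.5)
for c in('scene','top'): marks(c,['drawer_handle','case'])
P=world('top',d); z=P[...,2]
m=(abs(z-.065)<.01)&(P[...,1]>.1)&(P[...,1]<.4)&(P[...,0]>.5)&(P[...,0]<.575); print(m.sum(),P[m].mean(0),np.ptp(P[m],axis=0))
E
```

```text
time: 14.25
position: [0.5511, 0.2557, 0.21]
tool_rot: [2.303, 2.135, 0.009]
ft_force: [1.1, -1.2, -1.2]
grip_width: 0.347
grip_force: 0.0
time: 14.62
position: [0.5526, 0.2488, 0.1834]
tool_rot: [2.312, 2.125, -0.002]
ft_force: [0.3, 0.3, 0.2]
grip_width: 0.342
grip_force: 0.0
t 14.675 p [0.553  0.2494 0.1844] F [-0.3  0.7  0.6] w 30.215737345785328 gf 0.0
tool dx [  2.9  -2.4 119.3] yaw 85.18 turn -0.06
scene drawer_handle [([0.5498, 0.2521, 0.0602], 0.89)]
scene case [([0.5614, -0.2243, 0.0013], 0.57)]
top drawer_handle [([0.4035, -0.2501, 0.0563], 0.63)]
top case [([0.5628, -0.2278, -0.0027], 0.91), ([0.3907, -0.0141, -0.0036], 0.37)]<stdin>:6: RuntimeWarning: Mean of empty slice.
  ret = um.true_divide(
Traceback (most recent call last):
ValueError: zero-size array to reduction operation maximum which has no identity
```

View pics/t4.png

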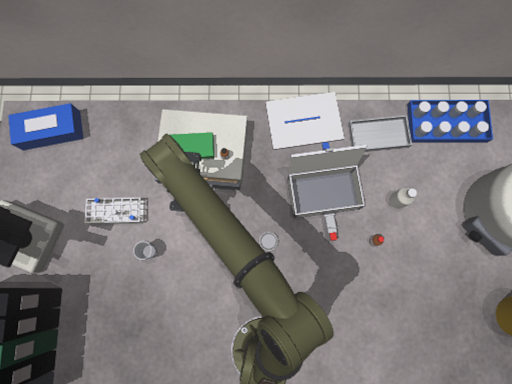

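The top view shows the lid open, the case interior empty at (327,190), the hasp at (333,232), and the gripper over the handle near (185,190), clear of the oil bottle at (225,153). Descend and grip the bar.

```bash

python3 -m crank '[{"tx":2,"ty":-2.5,"tz":30,"turn":0},{"tx":2,"ty":-2.5,"tz":60,"turn":0},{"tx":2,"ty":-2.5,"tz":90,"turn":0},{"tx":2,"ty":-2.5,"tz":112,"turn":0},{"tx":2,"ty":-2.5,"tz":117,"turn":0}]'
python3 -m crank '[{"tx":0,"ty":0,"tz":0,"turn":0},{"tx":0,"ty":0,"tz":0,"turn":0},{"tx":0,"ty":0,"tz":0,"turn":0},{"tx":0,"ty":0,"tz":0,"turn":0}]' 0 25
python3 - <<'E'
from h import *
goal([.551,.2525,.065],85.5)
E
```

```text
time: 15.5
position: [0.5489, 0.2527, 0.0648]
tool_rot: [-2.31, -2.128, 0.003]
ft_force: [-0.3, 1.1, 0.7]
grip_width: 0.344
grip_force: 0.0
time: 16.0
position: [0.5501, 0.2535, 0.067]
tool_rot: [2.31, 2.128, 0.003]
ft_force: [0.1, -0.6, 4.1]
grip_width: 0.116
grip_force: 25.0
t 16.0 p [0.5501 0.2535 0.067 ] F [ 0.1 -0.6  4.1] w 10.082229035199 gf 24.9996417760849
tool dx [-1.  1.  2.] yaw 85.32 turn -0.04
```

```bash

python3 -m crank '[{"tx":0,"ty":-12,"tz":0,"turn":0},{"tx":0,"ty":-30,"tz":0,"turn":0},{"tx":0,"ty":-50,"tz":0,"turn":0},{"tx":0,"ty":-70,"tz":0,"turn":0},{"tx":0,"ty":-90,"tz":0,"turn":0}]'
python3 -m crank '[{"tx":0,"ty":-18,"tz":0,"turn":0},{"tx":0,"ty":-36,"tz":0,"turn":0},{"tx":0,"ty":-54,"tz":0,"turn":0},{"tx":0,"ty":-70,"tz":0,"turn":0},{"tx":0,"ty":-80,"tz":0,"turn":0}]'
python3 -m crank '[{"tx":0,"ty":-5,"tz":0,"turn":0},{"tx":0,"ty":-7,"tz":0,"turn":0},{"tx":0,"ty":-7,"tz":0,"turn":0}]'
python3 - <<'E'
from h import *
goal([.551,.2525,.065],85.5)
E
```

```text
time: 16.62
position: [0.4594, 0.2611, 0.0669]
tool_rot: [2.309, 2.128, 0.003]
ft_force: [1.5, 0.6, 7.3]
grip_width: 0.116
grip_force: 25.0
time: 17.25
position: [0.3801, 0.2678, 0.0669]
tool_rot: [2.307, 2.129, 0.005]
ft_force: [23.5, -0.7, -4.6]
grip_width: 0.109
grip_force: 25.0
time: 17.62
position: [0.3801, 0.2677, 0.067]
tool_rot: [2.307, 2.122, 0.022]
ft_force: [20.6, 2.7, -12.8]
grip_width: 0.118
grip_force: 25.0
t 17.625 p [0.3801 0.2677 0.067 ] F [ 20.6   2.7 -12.8] w 10.267904930892513 gf 24.997619837522507
tool dx [ -0.9 171.5   4.5] yaw 85.22 turn -0.06
```

```bash

python3 -m crank '[{"tx":0,"ty":7,"tz":0,"turn":0},{"tx":0,"ty":7,"tz":0,"turn":0}]'
python3 -m crank '[{"tx":0,"ty":0,"tz":0,"turn":0},{"tx":0,"ty":0,"tz":0,"turn":0},{"tx":0,"ty":0,"tz":-25,"turn":0},{"tx":0,"ty":0,"tz":-80,"turn":0},{"tx":0,"ty":0,"tz":-140,"turn":0}]' 30
python3 -m crank '[{"tx":-50,"ty":25,"tz":-20,"turn":1},{"tx":-110,"ty":50,"tz":-60,"turn":3},{"tx":-170,"ty":75,"tz":-80,"turn":5},{"tx":-230,"ty":100,"tz":-80,"turn":7},{"tx":-270,"ty":120,"tz":-80,"turn":9}]' 64
python3 - <<'E'
from h import *
st()
for c in ('scene','top'):
    im,d=save(c,c+'5.png'); marks(c,['jar0','drawer_handle']); P=world(c,d)
    h=cv2.cvtColor(im,cv2.COLOR_RGB2HSV); m=((h[...,0]>18)&(h[...,0]<35)&(h[...,1]>130)&(h[...,2]>80)).astype(np.uint8)
    n,l,s,ce=cv2.connectedComponentsWithStats(m)
    for k in range(1,n):
        if s[k,4]>12: print('blob',ce[k].round(),s[k,4],np.median(P[l==k],axis=0).round(4))
a=cv2.imread('pics/scene5.png')[130:260,250:420]; b=cv2.imread('pics/top5.png')[90:250,130:280]
cv2.imwrite('pics/c5.png',np.hstack([cv2.resize(a,(400,306)),cv2.resize(b,(287,306))]))
E
```

```text
time: 17.88
position: [0.3806, 0.2677, 0.0668]
tool_rot: [2.31, 2.128, 0.003]
ft_force: [1.4, 0.9, 8.7]
grip_width: 0.112
grip_force: 25.0
time: 18.5
position: [0.3782, 0.2663, 0.206]
tool_rot: [-2.309, -2.129, 0.005]
ft_force: [0.9, -0.4, 0.6]
grip_width: 0.34
grip_force: 0.0
time: 19.12
position: [0.4762, -0.011, 0.2859]
tool_rot: [2.951, 1.074, -0.001]
ft_force: [0.6, 0.4, 0.2]
grip_width: 0.721
grip_force: 0.0
t 19.125 p [ 0.4762 -0.011   0.2859] F [0.6 0.4 0.2] w 62.705321157254026 gf 0.0
scene jar0 [([0.5159, 0.3469, 0.0212], 0.57), ([0.5105, 0.2234, 0.02], 0.55), ([0.5086, 0.1563, 0.0225], 0.5)]
scene drawer_handle [([0.3802, 0.2644, 0.0624], 0.9), ([0.5121, 0.2231, 0.0201], 0.6)]
blob [316. 147.] 107 [0.5181 0.3491 0.0662]
blob [289. 163.] 111 [0.5122 0.221  0.0663]
blob [275. 171.] 113 [0.5111 0.1584 0.0674]
top jar0 [([0.5128, 0.158, 0.0236], 0.64), ([0.5122, 0.2203, 0.0215], 0.63), ([0.5167, 0.35, 0.0256], 0.52)]
top drawer_handle [([0.3773, 0.2665, 0.0662], 0.81)]
blob [169. 203.] 100 [0.5199 0.3458 0.0666]
blob [204. 204.] 97 [0.5148 0.2177 0.0666]
blob [220. 205.] 101 [0.5115 0.158  0.0666]
blob [505. 320.] 291 [ 0.1144 -0.8263  0.0538]
```

View pics/c5.png

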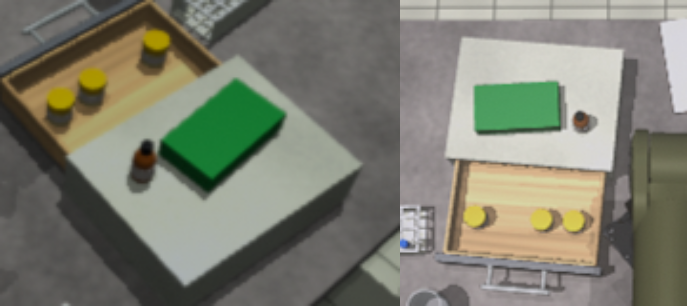

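Three jars, standing at about (0.511,0.158), (0.512,0.220) and (0.517,0.348) (top view crop pixels (573,220), (541,219), (474,216)); the rest of the drawer is bare. I'll close on them along cabinet x and place them with the fingers along case y.

```bash

python3 - <<'E'
from h import *
goal([.5115,.158,.15],85.5)
E
```

```text
t 19.425 p [ 0.4757 -0.0077  0.2852] F [-0.  -0.3  0.2] w 63.86212149648325 gf 0.0
tool dx [ 134.9 -102.6  135.2] yaw 40.48 turn -9.00
```

```bash

python3 -m crank '[{"tx":25,"ty":-20,"tz":0,"turn":-2},{"tx":65,"ty":-50,"tz":0,"turn":-4},{"tx":105,"ty":-80,"tz":20,"turn":-6},{"tx":130,"ty":-98,"tz":50,"turn":-8},{"tx":135,"ty":-102.5,"tz":80,"turn":-9}]'
python3 -m crank '[{"tx":0,"ty":0,"tz":20,"turn":0},{"tx":0,"ty":0,"tz":40,"turn":0},{"tx":0,"ty":0,"tz":55,"turn":0},{"tx":0,"ty":0,"tz":55,"turn":0}]'
python3 - <<'E'
from h import *
goal([.5115,.158,.058],85.5)
E
```

```text
time: 20.05
position: [0.5117, 0.1614, 0.2053]
tool_rot: [-2.297, -2.142, -0.002]
ft_force: [0.4, -0.0, -0.1]
grip_width: 0.736
grip_force: 0.0
time: 20.55
position: [0.5125, 0.1554, 0.1498]
tool_rot: [-2.311, -2.127, 0.003]
ft_force: [-0.8, -0.1, 0.1]
grip_width: 0.731
grip_force: 0.0
t 20.55 p [0.5125 0.1554 0.1498] F [-0.8 -0.1  0.1] w 63.60376975759257 gf 0.0
tool dx [ 2.5 -1.  91.8] yaw 85.26 turn -0.05
```

```bash

python3 -m crank '[{"tx":2,"ty":-1,"tz":25,"turn":0},{"tx":2,"ty":-1,"tz":50,"turn":0},{"tx":2,"ty":-1,"tz":75,"turn":0},{"tx":2,"ty":-1,"tz":90,"turn":0},{"tx":2,"ty":-1,"tz":90,"turn":0}]'
python3 -m crank '[{"tx":0,"ty":0,"tz":0,"turn":0},{"tx":0,"ty":0,"tz":0,"turn":0},{"tx":0,"ty":0,"tz":0,"turn":0},{"tx":0,"ty":0,"tz":0,"turn":0},{"tx":0,"ty":0,"tz":0,"turn":0}]' 25 15
python3 -m crank '[{"tx":0,"ty":0,"tz":-15,"turn":0},{"tx":0,"ty":0,"tz":-40,"turn":0},{"tx":0,"ty":0,"tz":-75,"turn":0},{"tx":0,"ty":0,"tz":-110,"turn":0},{"tx":0,"ty":0,"tz":-140,"turn":0}]'
python3 - <<'E'
from h import *
goal(cpt(-.005,-.072,.200),8)
E
```

```text
time: 21.18
position: [0.512, 0.158, 0.0604]
tool_rot: [-2.31, -2.128, 0.001]
ft_force: [-0.1, 0.4, -0.3]
grip_width: 0.734
grip_force: 0.0
time: 21.8
position: [0.5126, 0.1583, 0.0613]
tool_rot: [2.31, 2.128, 0.001]
ft_force: [-1.1, -0.5, 5.3]
grip_width: 0.482
grip_force: 15.0
time: 22.42
position: [0.5122, 0.1585, 0.2027]
tool_rot: [2.309, 2.129, 0.001]
ft_force: [0.2, 0.2, -0.6]
grip_width: 0.481
grip_force: 15.0
t 22.425 p [0.5122 0.1585 0.2027] F [ 0.2  0.2 -0.6] w 41.87243358105337 gf 15.000218090135604
tool dx [-449.9   92.6    2.7] yaw 85.35 turn 15.47
```

```bash

python3 -m crank '[{"tx":-25,"ty":5,"tz":-5,"turn":2},{"tx":-60,"ty":10,"tz":-10,"turn":4},{"tx":-100,"ty":20,"tz":-15,"turn":6},{"tx":-145,"ty":30,"tz":-20,"turn":8},{"tx":-190,"ty":40,"tz":-20,"turn":10}]'
python3 - <<'E'
from h import *
goal(cpt(-.005,-.072,.200),8)
E
```

```text
time: 23.05
position: [0.5369, -0.0355, 0.222]
tool_rot: [2.995, 0.945, 0.002]
ft_force: [0.2, 0.1, -0.3]
grip_width: 0.479
grip_force: 15.0
t 23.05 p [ 0.5369 -0.0355  0.222 ] F [ 0.2  0.1 -0.3] w 41.69100099125202 gf 14.993349274154752
tool dx [-124.9  232.3   22.2] yaw 35.03 turn 5.41
```

```bash

python3 -m crank '[{"tx":-20,"ty":40,"tz":0,"turn":2},{"tx":-45,"ty":85,"tz":0,"turn":4},{"tx":-75,"ty":140,"tz":0,"turn":5.4},{"tx":-105,"ty":195,"tz":0,"turn":5.4},{"tx":-124,"ty":230,"tz":0,"turn":5.4}]'
python3 -m crank '[{"tx":0,"ty":0,"tz":10,"turn":0},{"tx":0,"ty":0,"tz":40,"turn":0},{"tx":0,"ty":0,"tz":65,"turn":0},{"tx":0,"ty":0,"tz":80,"turn":0},{"tx":0,"ty":0,"tz":80,"turn":0}]'
python3 - <<'E'
from h import *
goal(cpt(-.005,-.072,.0455),8)
E
```

```text
time: 23.68
position: [0.5676, -0.2977, 0.221]
tool_rot: [3.133, 0.223, -0.0]
ft_force: [0.5, 0.5, -0.6]
grip_width: 0.478
grip_force: 15.0
time: 24.3
position: [0.5679, -0.2927, 0.1399]
tool_rot: [-3.132, -0.229, 0.003]
ft_force: [-0.1, 0.5, -0.6]
grip_width: 0.478
grip_force: 15.0
t 24.3 p [ 0.5679 -0.2927  0.1399] F [-0.1  0.5 -0.6] w 41.602101526594566 gf 14.999961366411299
tool dx [-0.3  4.9 94.4] yaw 8.38 turn 0.08
```

```bash

python3 -m crank '[{"tx":0,"ty":5,"tz":25,"turn":0},{"tx":0,"ty":5,"tz":55,"turn":0},{"tx":0,"ty":5,"tz":80,"turn":0},{"tx":0,"ty":5,"tz":91,"turn":0},{"tx":0,"ty":5,"tz":93,"turn":0}]'
python3 -m crank '[{"tx":0,"ty":0,"tz":1,"turn":0},{"tx":0,"ty":0,"tz":1,"turn":0}]'
python3 - <<'E'
from h import *
goal(cpt(-.005,-.072,.0455),8)
E
```

```text
time: 24.92
position: [0.5695, -0.2987, 0.0483]
tool_rot: [3.133, 0.228, 0.001]
ft_force: [-0.1, -0.3, -0.8]
grip_width: 0.481
grip_force: 15.0
time: 25.18
position: [0.5698, -0.299, 0.0479]
tool_rot: [3.132, 0.228, 0.002]
ft_force: [-0.3, 0.2, -1.0]
grip_width: 0.478
grip_force: 15.0
t 25.175 p [ 0.5698 -0.299   0.0479] F [-0.3  0.2 -1. ] w 41.572302053892194 gf 14.999920546542853
tool dx [-1.5 -1.8  2.4] yaw 8.32 turn 0.06
```

```bash

python3 -m crank '[{"tx":0,"ty":0,"tz":1.5,"turn":0},{"tx":0,"ty":0,"tz":2.5,"turn":0},{"tx":0,"ty":0,"tz":3,"turn":0}]'
python3 -m crank '[{"tx":0,"ty":0,"tz":0,"turn":0},{"tx":0,"ty":0,"tz":0,"turn":0},{"tx":0,"ty":0,"tz":0,"turn":0}]' 52
python3 -m crank '[{"tx":0,"ty":0,"tz":-20,"turn":0},{"tx":0,"ty":0,"tz":-55,"turn":0},{"tx":0,"ty":0,"tz":-100,"turn":0},{"tx":0,"ty":0,"tz":-140,"turn":0},{"tx":0,"ty":0,"tz":-170,"turn":0}]'
python3 -m crank '[{"tx":20,"ty":-40,"tz":0,"turn":0},{"tx":35,"ty":-85,"tz":0,"turn":-1},{"tx":35,"ty":-135,"tz":0,"turn":-2},{"tx":25,"ty":-185,"tz":0,"turn":-4},{"tx":10,"ty":-230,"tz":0,"turn":-6}]' 64
python3 - <<'E'
from h import *
s,_=st()
for c in ('scene','top'):
    im,d=save(c,c+'6.png'); marks(c,['jar0'])
cv2.imwrite('pics/c6.png',cv2.resize(cv2.imread('pics/scene6.png')[130:310,120:340],None,fx=2.5,fy=2.5))
goal([.5125,.2205,.15],85.5)
E
```

```text
time: 25.55
position: [0.5692, -0.2988, 0.0444]
tool_rot: [3.133, 0.228, -0.0]
ft_force: [-2.3, 1.5, 5.4]
grip_width: 0.477
grip_force: 15.0
time: 25.92
position: [0.5691, -0.2986, 0.0436]
tool_rot: [-3.133, -0.228, 0.0]
ft_force: [-0.7, -0.2, 0.3]
grip_width: 0.592
grip_force: 0.0
time: 26.55
position: [0.5699, -0.2988, 0.2178]
tool_rot: [3.131, 0.228, 0.005]
ft_force: [0.2, 0.1, -0.5]
grip_width: 0.601
grip_force: 0.0
time: 27.18
position: [0.5457, -0.0671, 0.2153]
tool_rot: [2.963, 1.042, 0.003]
ft_force: [-0.3, 0.5, -0.5]
grip_width: 0.734
grip_force: 0.0
t 27.175 p [ 0.5457 -0.0671  0.2153] F [-0.3  0.5 -0.5] w 63.87052444302474 gf 0.0
scene jar0 [([0.5205, 0.3459, 0.0211], 0.72), ([0.513, 0.2227, 0.0198], 0.64), ([0.5684, -0.2998, 0.0077], 0.48), ([0.478, -0.2358, 0.0526], 0.45)]
top jar0 [([0.492, 0.5564, 0.0013], 0.75), ([0.5081, 0.218, 0.0189], 0.68), ([0.5711, -0.2995, 0.0054], 0.53), ([0.5221, 0.3487, 0.0266], 0.49)]
t 27.375 p [ 0.546  -0.0691  0.2154] F [ 0.6 -0.8 -0.1] w 63.89570405678593 gf 0.0
tool dx [ 153.5 -248.    64.8] yaw 38.39 turn -9.42
```

View pics/c6.png

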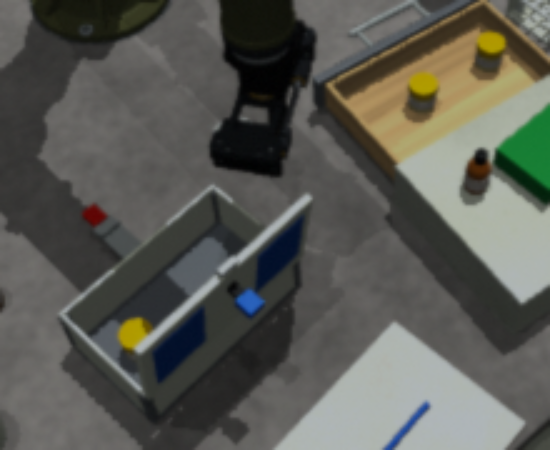

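The first jar stands in the case at crop (135,335); the two others are still in the drawer at (422,92) and (490,50), unmoved. Next is the middle jar.

```bash

python3 -m crank '[{"tx":25,"ty":-40,"tz":0,"turn":-2},{"tx":60,"ty":-90,"tz":0,"turn":-4},{"tx":95,"ty":-145,"tz":0,"turn":-6},{"tx":125,"ty":-195,"tz":0,"turn":-8},{"tx":147,"ty":-235,"tz":20,"turn":-9.4}]'
python3 -m crank '[{"tx":10,"ty":-8,"tz":15,"turn":0},{"tx":10,"ty":-8,"tz":40,"turn":0},{"tx":10,"ty":-8,"tz":45,"turn":0}]'
python3 - <<'E'
from h import *
goal([.512,.2205,.06],85.5)
E
```

```text
time: 28.0
position: [0.5172, 0.2078, 0.1958]
tool_rot: [2.306, 2.13, 0.007]
ft_force: [0.5, 0.4, -0.2]
grip_width: 0.737
grip_force: 0.0
time: 28.38
position: [0.5083, 0.2138, 0.1472]
tool_rot: [-2.314, -2.124, 0.005]
ft_force: [0.3, 0.3, -0.2]
grip_width: 0.737
grip_force: 0.0
t 28.375 p [0.5083 0.2138 0.1472] F [ 0.3  0.3 -0.2] w 64.0793348554278 gf 0.0
tool dx [ 7.2  3.3 87.1] yaw 85.08 turn -0.08
```

```bash

python3 -m crank '[{"tx":6,"ty":3,"tz":15,"turn":0},{"tx":6,"ty":3,"tz":40,"turn":0},{"tx":6,"ty":3,"tz":70,"turn":0},{"tx":6,"ty":3,"tz":87,"turn":0},{"tx":6,"ty":3,"tz":87,"turn":0}]'
python3 -m crank '[{"tx":0,"ty":0,"tz":0,"turn":0},{"tx":0,"ty":0,"tz":0,"turn":0},{"tx":0,"ty":0,"tz":0,"turn":0},{"tx":0,"ty":0,"tz":0,"turn":0},{"tx":0,"ty":0,"tz":0,"turn":0}]' 25 15
python3 -m crank '[{"tx":0,"ty":0,"tz":-15,"turn":0},{"tx":0,"ty":0,"tz":-40,"turn":0},{"tx":0,"ty":0,"tz":-75,"turn":0},{"tx":0,"ty":0,"tz":-120,"turn":0},{"tx":0,"ty":0,"tz":-160,"turn":0}]'
python3 -m crank '[{"tx":-25,"ty":5,"tz":0,"turn":2},{"tx":-65,"ty":10,"tz":0,"turn":4},{"tx":-115,"ty":20,"tz":0,"turn":6},{"tx":-165,"ty":30,"tz":0,"turn":8},{"tx":-215,"ty":40,"tz":0,"turn":10}]'
python3 - <<'E'
from h import *
goal(cpt(-.005,.072,.200),8)
E
```

```text
time: 29.0
position: [0.5113, 0.2218, 0.0608]
tool_rot: [-2.31, -2.128, 0.003]
ft_force: [-0.0, 0.0, 0.7]
grip_width: 0.737
grip_force: 0.0
time: 29.62
position: [0.5122, 0.2223, 0.0625]
tool_rot: [2.31, 2.128, 0.002]
ft_force: [0.0, -0.7, 5.3]
grip_width: 0.477
grip_force: 15.0
time: 30.25
position: [0.5113, 0.2224, 0.2237]
tool_rot: [2.31, 2.129, 0.0]
ft_force: [0.2, 0.4, -0.6]
grip_width: 0.476
grip_force: 15.0
time: 30.88
position: [0.5337, 0.0034, 0.2224]
tool_rot: [2.996, 0.945, 0.001]
ft_force: [1.5, 0.2, -0.5]
grip_width: 0.48
grip_force: 15.0
t 30.875 p [0.5337 0.0034 0.2224] F [ 1.5  0.2 -0.5] w 41.774241807265604 gf 14.993203184567392
tool dx [-79.1 137.8  22.4] yaw 35.03 turn 5.41
```

```bash

python3 -m crank '[{"tx":-12,"ty":25,"tz":0,"turn":2},{"tx":-35,"ty":60,"tz":0,"turn":4},{"tx":-60,"ty":105,"tz":0,"turn":5.4},{"tx":-77,"ty":133,"tz":0,"turn":5.4},{"tx":-79,"ty":138,"tz":0,"turn":5.4}]'
python3 -m crank '[{"tx":0,"ty":0,"tz":10,"turn":0},{"tx":0,"ty":0,"tz":40,"turn":0},{"tx":0,"ty":0,"tz":65,"turn":0},{"tx":0,"ty":0,"tz":80,"turn":0},{"tx":0,"ty":0,"tz":80,"turn":0}]'
python3 - <<'E'
from h import *
goal(cpt(-.005,.072,.0455),8)
E
```

```text
time: 31.5
position: [0.5487, -0.1566, 0.2217]
tool_rot: [3.134, 0.221, -0.001]
ft_force: [-0.0, -0.2, -0.3]
grip_width: 0.481
grip_force: 15.0
time: 32.12
position: [0.5486, -0.1522, 0.1407]
tool_rot: [-3.132, -0.231, 0.003]
ft_force: [-0.7, -0.0, -0.2]
grip_width: 0.48
grip_force: 15.0
t 32.125 p [ 0.5486 -0.1522  0.1407] F [-0.7 -0.  -0.2] w 41.72406006254103 gf 14.999488228932023
tool dx [-0.8  2.8 95.2] yaw 8.43 turn 0.09
```

```bash

python3 -m crank '[{"tx":-1,"ty":2,"tz":25,"turn":0},{"tx":-1,"ty":2,"tz":55,"turn":0},{"tx":-1,"ty":2,"tz":80,"turn":0},{"tx":-1,"ty":2,"tz":91,"turn":0},{"tx":-1,"ty":2,"tz":93,"turn":0}]'
python3 -m crank '[{"tx":0,"ty":0,"tz":1,"turn":0},{"tx":0,"ty":0,"tz":2,"turn":0},{"tx":0,"ty":0,"tz":2,"turn":0}]'
python3 - <<'E'
from h import *
goal(cpt(-.005,.072,.0455),8)
E
```

```text
time: 32.75
position: [0.549, -0.1556, 0.0491]
tool_rot: [3.133, 0.229, 0.0]
ft_force: [-0.4, -0.5, -0.4]
grip_width: 0.478
grip_force: 15.0
time: 33.12
position: [0.549, -0.1559, 0.0473]
tool_rot: [3.133, 0.228, 0.001]
ft_force: [0.1, -0.1, 0.2]
grip_width: 0.478
grip_force: 15.0
t 33.125 p [ 0.549  -0.1559  0.0473] F [ 0.1 -0.1  0.2] w 41.55996899844772 gf 14.99946994241327
tool dx [-0.8 -1.1  1.8] yaw 8.32 turn 0.06
```

```bash

python3 -m crank '[{"tx":0,"ty":0,"tz":1,"turn":0},{"tx":0,"ty":0,"tz":2,"turn":0},{"tx":0,"ty":0,"tz":2.5,"turn":0}]'
python3 -m crank '[{"tx":0,"ty":0,"tz":0,"turn":0},{"tx":0,"ty":0,"tz":0,"turn":0},{"tx":0,"ty":0,"tz":0,"turn":0}]' 52
python3 -m crank '[{"tx":0,"ty":0,"tz":-20,"turn":0},{"tx":0,"ty":0,"tz":-55,"turn":0},{"tx":0,"ty":0,"tz":-100,"turn":0},{"tx":0,"ty":0,"tz":-140,"turn":0},{"tx":0,"ty":0,"tz":-170,"turn":0}]'
python3 -m crank '[{"tx":5,"ty":-25,"tz":0,"turn":0},{"tx":15,"ty":-60,"tz":0,"turn":-2},{"tx":20,"ty":-105,"tz":0,"turn":-4},{"tx":10,"ty":-150,"tz":0,"turn":-6},{"tx":0,"ty":-170,"tz":0,"turn":-7}]' 64
python3 - <<'E'
from h import *
for c in ('scene','top'):
    im,d=save(c,c+'7.png'); marks(c,['jar0'])
goal([.519,.348,.15],85.5)
E
```

```text
time: 33.5
position: [0.5488, -0.1558, 0.0455]
tool_rot: [3.133, 0.228, -0.0]
ft_force: [-3.6, -0.0, 10.3]
grip_width: 0.48
grip_force: 15.0
time: 33.88
position: [0.5485, -0.1558, 0.044]
tool_rot: [-3.133, -0.228, 0.0]
ft_force: [0.7, 1.1, -0.5]
grip_width: 0.592
grip_force: 0.0
time: 34.5
position: [0.5494, -0.1556, 0.2179]
tool_rot: [3.132, 0.228, 0.005]
ft_force: [0.7, 0.1, -0.3]
grip_width: 0.598
grip_force: 0.0
time: 35.12
position: [0.5235, 0.0162, 0.2158]
tool_rot: [2.915, 1.172, 0.002]
ft_force: [-0.4, -0.7, 1.4]
grip_width: 0.732
grip_force: 0.0
scene jar0 [([0.5438, -0.156, 0.003], 0.69), ([0.5655, -0.3017, 0.0061], 0.59), ([0.5181, 0.3457, 0.0231], 0.52)]
top jar0 [([0.54, -0.1555, 0.0042], 0.56), ([0.569, -0.2986, 0.0048], 0.56), ([0.5202, 0.3475, 0.0223], 0.48)]
t 35.325 p [0.5246 0.0117 0.2153] F [ 0.4 -0.6 -0.2] w 63.971202267456064 gf 0.0
tool dx [ 226.2 -249.    64.8] yaw 43.22 turn -8.46
```

```bash

python3 -m crank '[{"tx":30,"ty":-35,"tz":0,"turn":-2},{"tx":70,"ty":-80,"tz":0,"turn":-4},{"tx":110,"ty":-125,"tz":0,"turn":-6},{"tx":150,"ty":-170,"tz":0,"turn":-8},{"tx":190,"ty":-210,"tz":0,"turn":-8.4}]'
python3 -m crank '[{"tx":30,"ty":-5,"tz":10,"turn":0},{"tx":52,"ty":-8,"tz":40,"turn":0},{"tx":52,"ty":-8,"tz":60,"turn":0},{"tx":52,"ty":-8,"tz":60,"turn":0}]'
python3 - <<'E'
from h import *
goal([.519,.347,.06],85.5)
E
```

```text
time: 35.95
position: [0.5199, 0.2956, 0.2144]
tool_rot: [2.313, 2.125, 0.001]
ft_force: [0.8, -0.0, 1.2]
grip_width: 0.735
grip_force: 0.0
time: 36.45
position: [0.515, 0.3452, 0.1521]
tool_rot: [2.313, 2.125, -0.007]
ft_force: [0.2, -0.0, 0.4]
grip_width: 0.733
grip_force: 0.0
t 36.45 p [0.515  0.3452 0.1521] F [ 0.2 -0.   0.4] w 63.79120913580923 gf 0.0
tool dx [ 2.4  4.1 92.1] yaw 85.14 turn -0.07
```

```bash

python3 -m crank '[{"tx":2,"ty":4,"tz":15,"turn":0},{"tx":2,"ty":4,"tz":45,"turn":0},{"tx":2,"ty":4,"tz":75,"turn":0},{"tx":2,"ty":4,"tz":92,"turn":0},{"tx":2,"ty":4,"tz":92,"turn":0}]'
python3 -m crank '[{"tx":0,"ty":0,"tz":0,"turn":0},{"tx":0,"ty":0,"tz":0,"turn":0},{"tx":0,"ty":0,"tz":0,"turn":0},{"tx":0,"ty":0,"tz":0,"turn":0},{"tx":0,"ty":0,"tz":0,"turn":0}]' 25 15
python3 -m crank '[{"tx":0,"ty":0,"tz":-15,"turn":0},{"tx":0,"ty":0,"tz":-40,"turn":0},{"tx":0,"ty":0,"tz":-75,"turn":0},{"tx":0,"ty":0,"tz":-120,"turn":0},{"tx":0,"ty":0,"tz":-160,"turn":0}]'
python3 -m crank '[{"tx":-30,"ty":5,"tz":0,"turn":2},{"tx":-80,"ty":10,"tz":0,"turn":4},{"tx":-135,"ty":20,"tz":0,"turn":6},{"tx":-195,"ty":30,"tz":0,"turn":8},{"tx":-250,"ty":40,"tz":0,"turn":10}]'
python3 - <<'E'
from h import *
goal(cpt(-.005,0,.200),8)
E
```

```text
time: 37.08
position: [0.5186, 0.3488, 0.0613]
tool_rot: [-2.311, -2.128, 0.003]
ft_force: [0.2, 0.1, 0.8]
grip_width: 0.738
grip_force: 0.0
time: 37.7
position: [0.519, 0.3501, 0.0631]
tool_rot: [2.31, 2.129, 0.002]
ft_force: [-0.4, -0.4, 5.1]
grip_width: 0.483
grip_force: 15.0
time: 38.33
position: [0.5183, 0.3498, 0.2243]
tool_rot: [-2.31, -2.129, -0.001]
ft_force: [0.5, 0.2, -0.3]
grip_width: 0.477
grip_force: 15.0
time: 38.95
position: [0.5378, 0.0952, 0.2228]
tool_rot: [2.996, 0.944, 0.001]
ft_force: [1.6, 0.2, -1.0]
grip_width: 0.477
grip_force: 15.0
t 38.95 p [0.5378 0.0952 0.2228] F [ 1.6  0.2 -1. ] w 41.49299583018022 gf 14.993840614333749
tool dx [-167.7  275.    23. ] yaw 34.99 turn 5.40
```

```bash

python3 -m crank '[{"tx":-30,"ty":45,"tz":0,"turn":2},{"tx":-62,"ty":100,"tz":0,"turn":4},{"tx":-95,"ty":155,"tz":0,"turn":5.4},{"tx":-130,"ty":212,"tz":0,"turn":5.4},{"tx":-155,"ty":255,"tz":0,"turn":5.4}]'
python3 -m crank '[{"tx":-3,"ty":23,"tz":0,"turn":0},{"tx":-3,"ty":23,"tz":30,"turn":0},{"tx":-3,"ty":23,"tz":65,"turn":0},{"tx":-3,"ty":23,"tz":80,"turn":0},{"tx":-3,"ty":23,"tz":80,"turn":0}]'
python3 - <<'E'
from h import *
goal(cpt(-.005,0,.0465),8)
E
```

```text
time: 39.58
position: [0.5587, -0.2025, 0.2229]
tool_rot: [3.133, 0.227, 0.001]
ft_force: [0.7, 0.7, 0.2]
grip_width: 0.478
grip_force: 15.0
time: 40.2
position: [0.559, -0.2226, 0.1417]
tool_rot: [-3.132, -0.23, 0.003]
ft_force: [0.0, 0.3, -1.0]
grip_width: 0.481
grip_force: 15.0
t 40.2 p [ 0.559  -0.2226  0.1417] F [ 0.   0.3 -1. ] w 41.82827289257777 gf 14.999700898770243
tool dx [-1.3  3.5 95.2] yaw 8.39 turn 0.08
```

```bash

python3 -m crank '[{"tx":-1,"ty":3,"tz":20,"turn":0},{"tx":-1,"ty":3,"tz":45,"turn":0},{"tx":-1,"ty":3,"tz":70,"turn":0},{"tx":-1,"ty":3,"tz":88,"turn":0},{"tx":-1,"ty":3,"tz":93,"turn":0}]'
python3 -m crank '[{"tx":0,"ty":0,"tz":2,"turn":0},{"tx":0,"ty":0,"tz":3,"turn":0},{"tx":0,"ty":0,"tz":4,"turn":0},{"tx":0,"ty":0,"tz":4,"turn":0}]'
python3 -m crank '[{"tx":0,"ty":0,"tz":0,"turn":0},{"tx":0,"ty":0,"tz":0,"turn":0},{"tx":0,"ty":0,"tz":0,"turn":0}]' 51
python3 -m crank '[{"tx":0,"ty":0,"tz":-20,"turn":0},{"tx":0,"ty":0,"tz":-55,"turn":0},{"tx":0,"ty":0,"tz":-100,"turn":0},{"tx":0,"ty":0,"tz":-140,"turn":0},{"tx":0,"ty":0,"tz":-180,"turn":0}]'
python3 -m crank '[{"tx":5,"ty":-35,"tz":0,"turn":0},{"tx":5,"ty":-80,"tz":0,"turn":-2},{"tx":0,"ty":-130,"tz":0,"turn":-4},{"tx":-10,"ty":-180,"tz":0,"turn":-6},{"tx":-25,"ty":-230,"tz":0,"turn":-8}]' 
python3 - <<'E'
from h import *
for c in ('scene','top'):
    im,d=save(c,c+'8.png'); marks(c,['jar0'])
a=cv2.imread('pics/scene8.png')[130:310,120:340]; b=cv2.imread('pics/top8.png')[100:260,130:390]
cv2.imwrite('pics/c8.png',np.hstack([cv2.resize(a,(367,300)),cv2.resize(b,(430,300))]))
goal([.380,.2665,.15],85.5)
E
```

```text
time: 40.83
position: [0.5583, -0.2266, 0.0481]
tool_rot: [-3.133, -0.228, 0.002]
ft_force: [0.0, 0.2, -0.7]
grip_width: 0.48
grip_force: 15.0
time: 41.32
position: [0.5594, -0.2269, 0.0461]
tool_rot: [3.132, 0.228, 0.002]
ft_force: [-0.0, -0.1, 1.4]
grip_width: 0.479
grip_force: 15.0
time: 41.7
position: [0.5587, -0.2266, 0.0452]
tool_rot: [-3.133, -0.228, 0.0]
ft_force: [-0.3, 0.1, -0.4]
grip_width: 0.58
grip_force: 0.0
time: 42.32
position: [0.559, -0.2265, 0.2284]
tool_rot: [3.132, 0.228, 0.003]
ft_force: [0.2, -0.0, 0.2]
grip_width: 0.589
grip_force: 0.0
time: 42.95
position: [0.5005, -0.0006, 0.2267]
tool_rot: [2.861, 1.295, 0.002]
ft_force: [0.8, 0.3, 1.3]
grip_width: 0.585
grip_force: 0.0
scene jar0 [([0.5466, -0.1561, 0.0044], 0.56), ([0.5573, -0.2295, 0.0056], 0.53), ([0.5676, -0.3012, 0.0092], 0.42)]
top jar0 [([0.5551, -0.2242, 0.0066], 0.69), ([0.569, -0.2973, 0.0061], 0.66), ([0.5413, -0.1563, 0.0039], 0.57)]
t 43.15 p [ 0.5009 -0.0018  0.2268] F [-0.5  0.4  0.5] w 51.26082344646286 gf 0.0
tool dx [ 120.5 -268.7   75.9] yaw 48.43 turn -7.41
```

View pics/c8.png

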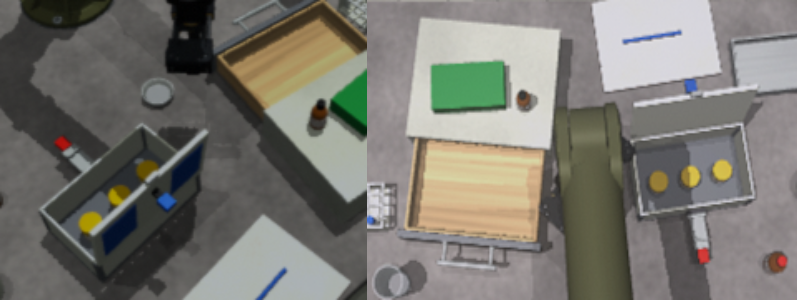

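All three jars stand upright in the case (crop top view (658,181), (690,176), (722,170)) and the drawer is empty. Now I shut the drawer by its handle.

```bash

python3 -m crank '[{"tx":15,"ty":-40,"tz":0,"turn":-2},{"tx":40,"ty":-95,"tz":0,"turn":-4},{"tx":65,"ty":-150,"tz":0,"turn":-6},{"tx":90,"ty":-205,"tz":0,"turn":-7.4},{"tx":115,"ty":-255,"tz":0,"turn":-7.4}]' 30
python3 -m crank '[{"tx":14,"ty":-7,"tz":10,"turn":0},{"tx":14,"ty":-7,"tz":40,"turn":0},{"tx":14,"ty":-7,"tz":70,"turn":0},{"tx":14,"ty":-7,"tz":70,"turn":0}]'
python3 - <<'E'
from h import *
goal([.3805,.2675,.066],85.5)
E
```

```text
time: 43.78
position: [0.387, 0.2536, 0.2262]
tool_rot: [2.311, 2.125, 0.002]
ft_force: [1.1, 0.7, 0.3]
grip_width: 0.347
grip_force: 0.0
time: 44.28
position: [0.3806, 0.2658, 0.1541]
tool_rot: [-2.311, -2.125, 0.005]
ft_force: [-0.9, 0.1, 0.3]
grip_width: 0.347
grip_force: 0.0
t 44.275 p [0.3806 0.2658 0.1541] F [-0.9  0.1  0.3] w 30.1623326813623 gf 0.0
tool dx [ 1.8  0.1 88.1] yaw 85.21 turn -0.06
```

```bash

python3 -m crank '[{"tx":1,"ty":0,"tz":20,"turn":0},{"tx":1,"ty":0,"tz":45,"turn":0},{"tx":1,"ty":0,"tz":70,"turn":0},{"tx":1,"ty":0,"tz":87,"turn":0},{"tx":1,"ty":0,"tz":87,"turn":0}]'
python3 -m crank '[{"tx":0,"ty":0,"tz":0,"turn":0},{"tx":0,"ty":0,"tz":0,"turn":0},{"tx":0,"ty":0,"tz":0,"turn":0},{"tx":0,"ty":0,"tz":0,"turn":0}]' 0 25
python3 -m crank '[{"tx":0,"ty":10,"tz":0,"turn":0},{"tx":0,"ty":28,"tz":0,"turn":0},{"tx":0,"ty":48,"tz":0,"turn":0},{"tx":0,"ty":68,"tz":0,"turn":0},{"tx":0,"ty":88,"tz":0,"turn":0}]'
python3 -m crank '[{"tx":0,"ty":20,"tz":0,"turn":0},{"tx":0,"ty":40,"tz":0,"turn":0},{"tx":0,"ty":60,"tz":0,"turn":0},{"tx":0,"ty":75,"tz":0,"turn":0},{"tx":0,"ty":82,"tz":0,"turn":0}]'
python3 - <<'E'
from h import *
goal([.5595,.2535,.066],85.5)
E
```

```text
time: 44.9
position: [0.3818, 0.2678, 0.0686]
tool_rot: [-2.312, -2.127, 0.001]
ft_force: [0.5, -1.1, 0.0]
grip_width: 0.349
grip_force: 0.0
time: 45.4
position: [0.3816, 0.2685, 0.069]
tool_rot: [2.31, 2.128, 0.001]
ft_force: [-1.3, -0.9, 6.5]
grip_width: 0.114
grip_force: 25.0
time: 46.02
position: [0.4696, 0.2611, 0.069]
tool_rot: [2.31, 2.128, -0.0]
ft_force: [-2.2, -0.5, 8.5]
grip_width: 0.114
grip_force: 25.0
time: 46.65
position: [0.5518, 0.2542, 0.0691]
tool_rot: [2.311, 2.127, 0.001]
ft_force: [-1.1, -0.6, 6.1]
grip_width: 0.113
grip_force: 25.0
t 46.65 p [0.5518 0.2542 0.0691] F [-1.1 -0.6  6.1] w 9.867469237561057 gf 25.000961422920227
tool dx [-0.   7.7  3.1] yaw 85.26 turn -0.05
```

```bash

python3 -m crank '[{"tx":0,"ty":5,"tz":0,"turn":0},{"tx":0,"ty":10,"tz":0,"turn":0},{"tx":0,"ty":14,"tz":0,"turn":0},{"tx":0,"ty":14,"tz":0,"turn":0}]'
```

```text
time: 47.15
position: [0.5615, 0.2534, 0.069]
tool_rot: [-2.308, -2.128, 0.009]
ft_force: [-9.4, -3.5, 13.4]
grip_width: 0.115
grip_force: 25.0
```

```bash

python3 -m crank '[{"tx":0,"ty":4,"tz":0,"turn":0},{"tx":0,"ty":5,"tz":0,"turn":0},{"tx":0,"ty":5,"tz":0,"turn":0}]'
python3 -m crank '[{"tx":0,"ty":-9,"tz":0,"turn":0},{"tx":0,"ty":-9,"tz":0,"turn":0},{"tx":0,"ty":-9,"tz":0,"turn":0}]' 30
python3 -m crank '[{"tx":0,"ty":0,"tz":-20,"turn":0},{"tx":0,"ty":0,"tz":-60,"turn":0},{"tx":0,"ty":0,"tz":-110,"turn":0},{"tx":0,"ty":0,"tz":-160,"turn":0},{"tx":0,"ty":0,"tz":-215,"turn":0}]'
python3 - <<'E'
from h import *
for c in('scene','top'): ctrl.get_image(c); marks(c,['drawer_handle'])
goal([.630,-.05,.29],8)
E
```

```text
time: 47.52
position: [0.5616, 0.2535, 0.0688]
tool_rot: [-2.303, -2.128, 0.022]
ft_force: [-20.8, -5.5, 21.6]
grip_width: 0.116
grip_force: 25.0
time: 47.9
position: [0.5609, 0.2531, 0.068]
tool_rot: [2.311, 2.128, 0.0]
ft_force: [1.0, -0.4, 0.7]
grip_width: 0.319
grip_force: 0.0
time: 48.52
position: [0.5604, 0.2536, 0.2862]
tool_rot: [2.31, 2.129, 0.002]
ft_force: [0.4, -0.3, -0.2]
grip_width: 0.344
grip_force: 0.0
scene drawer_handle [([0.5572, 0.2503, 0.0635], 0.78), ([0.3934, -0.4107, -0.0003], 0.62)]
top drawer_handle [([0.561, 0.2539, 0.0632], 0.8)]
t 48.725 p [0.561  0.2542 0.2855] F [-0.3 -0.8 -0.1] w 29.965020514955818 gf 0.0
tool dx [-297.5   93.6   -4.6] yaw 85.33 turn 15.47
```

```bash

python3 -m crank '[{"tx":-30,"ty":10,"tz":0,"turn":2},{"tx":-75,"ty":25,"tz":0,"turn":4},{"tx":-130,"ty":40,"tz":0,"turn":6},{"tx":-185,"ty":60,"tz":0,"turn":8},{"tx":-240,"ty":75,"tz":0,"turn":10}]' 50 20
python3 - <<'E'
from h import *
goal([.6945,-.2077,.29],8)
E
```

```text
time: 49.35
position: [0.6152, 0.006, 0.2818]
tool_rot: [-2.996, -0.944, 0.004]
ft_force: [1.4, 0.7, -0.1]
grip_width: 0.571
grip_force: 0.0
t 49.35 p [0.6152 0.006  0.2818] F [ 1.4  0.7 -0.1] w 49.71606525457824 gf 0.0
tool dx [-57.6 220.5  -8.4] yaw 34.98 turn 5.40
```

```bash

python3 -m crank '[{"tx":-10,"ty":40,"tz":-5,"turn":2},{"tx":-22,"ty":85,"tz":-8,"turn":4},{"tx":-36,"ty":140,"tz":-8,"turn":5.4},{"tx":-50,"ty":190,"tz":-8,"turn":5.4},{"tx":-57,"ty":219,"tz":-8,"turn":5.4}]'
python3 -m crank '[{"tx":0,"ty":0,"tz":0,"turn":0},{"tx":0,"ty":0,"tz":0,"turn":0}]'
python3 - <<'E'
from h import *
ctrl.get_image('scene'); marks('scene',['lid_grip'])
ctrl.get_image('top'); marks('top',['lid_grip'])
goal([.6945,-.2077,.193],8)
E
```

```text
time: 49.98
position: [0.6951, -0.2075, 0.2887]
tool_rot: [3.133, 0.222, -0.006]
ft_force: [-1.1, 1.2, 0.0]
grip_width: 0.58
grip_force: 0.0
time: 50.22
position: [0.6954, -0.202, 0.2901]
tool_rot: [-3.131, -0.23, 0.003]
ft_force: [-0.1, 0.0, 0.1]
grip_width: 0.574
grip_force: 0.0
scene lid_grip [([0.6908, -0.2066, 0.1911], 0.88)]
top lid_grip [([0.6903, -0.2098, 0.1949], 0.74)]
t 50.425 p [ 0.6957 -0.2017  0.2916] F [ 0.5 -0.1 -0.1] w 49.93884117554693 gf 0.0
tool dx [-2.1  5.8 98.6] yaw 8.45 turn 0.09
```

```bash

python3 -m crank '[{"tx":-3,"ty":5.5,"tz":10,"turn":0},{"tx":-3,"ty":5.5,"tz":35,"turn":0},{"tx":-3,"ty":5.5,"tz":65,"turn":0},{"tx":-3,"ty":5.5,"tz":90,"turn":0},{"tx":-3,"ty":5.5,"tz":97,"turn":0}]'
python3 -m crank '[{"tx":0,"ty":0,"tz":0,"turn":0},{"tx":0,"ty":0,"tz":0,"turn":0},{"tx":0,"ty":0,"tz":0,"turn":0},{"tx":0,"ty":0,"tz":0,"turn":0},{"tx":0,"ty":0,"tz":0,"turn":0}]' 0 20
python3 - <<'E'
from h import *
goal([.693,-.2077,.193],8)
def pos(t): return np.array([-115*np.cos(t)+38.5*np.sin(t), -(115*np.sin(t)+38.5*np.cos(t))])
for a in (1.75,1.35,.95,.55,.15):
    print(a,[np.round(pos(a-k*.1)-pos(a),1).tolist() for k in (1,2,3,4)])
print(pos(0)-pos(.15))
E
```

```text
time: 51.05
position: [0.692, -0.2095, 0.1916]
tool_rot: [-3.132, -0.228, 0.006]
ft_force: [0.8, -0.3, -0.6]
grip_width: 0.576
grip_force: 0.0
time: 51.68
position: [0.694, -0.2081, 0.1953]
tool_rot: [-3.132, -0.229, -0.002]
ft_force: [-0.4, 2.1, 4.5]
grip_width: 0.253
grip_force: 20.0
t 51.675 p [ 0.694  -0.2081  0.1953] F [-0.4  2.1  4.5] w 21.977805036045194 gf 19.992865570820868
tool dx [-1.  -0.5  2.3] yaw 8.37 turn 0.07
1.75 [[-10.9, -5.3], [-22.3, -9.5], [-34.0, -12.5], [-46.0, -14.3]]
1.35 [[-12.1, -0.6], [-24.2, -0.1], [-36.2, 1.7], [-48.0, 4.7]]
0.95 [[-11.4, 4.1], [-22.3, 9.4], [-32.7, 15.7], [-42.3, 23.0]]
0.55 [[-8.9, 8.2], [-16.9, 17.3], [-24.0, 27.2], [-30.0, 37.7]]
0.15 [[-5.0, 11.1], [-8.8, 22.5], [-11.5, 34.4], [-13.0, 46.4]]
[-7.04469414 16.75307174]
```

```bash

python3 -m crank '[{"tx":-11,"ty":0,"tz":-5.5,"turn":0},{"tx":-22.5,"ty":0,"tz":-9.5,"turn":0},{"tx":-34,"ty":0,"tz":-12.5,"turn":0},{"tx":-46,"ty":0,"tz":-14.5,"turn":0},{"tx":-46,"ty":0,"tz":-14.5,"turn":0}]'
python3 -m crank '[{"tx":-12,"ty":0,"tz":-0.5,"turn":0},{"tx":-24,"ty":0,"tz":0,"turn":0},{"tx":-36,"ty":0,"tz":1.5,"turn":0},{"tx":-48,"ty":0,"tz":4.5,"turn":0},{"tx":-48,"ty":0,"tz":4.5,"turn":0}]'
python3 -m crank '[{"tx":-11.5,"ty":0,"tz":4,"turn":0},{"tx":-22.5,"ty":0,"tz":9.5,"turn":0},{"tx":-32.5,"ty":0,"tz":15.5,"turn":0},{"tx":-42.5,"ty":0,"tz":23,"turn":0},{"tx":-42.5,"ty":0,"tz":23,"turn":0}]'
python3 - <<'E'
from h import *
t=.55; x=.075-.115*np.cos(t)+.0385*np.sin(t); z=.0855+.115*np.sin(t)+.0385*np.cos(t)
goal(cpt(x,0,z),8)
E
```

```text
time: 52.3
position: [0.6459, -0.2147, 0.2086]
tool_rot: [-3.131, -0.228, 0.005]
ft_force: [-1.3, 4.2, 2.0]
grip_width: 0.251
grip_force: 20.0
time: 52.92
position: [0.5981, -0.2213, 0.2026]
tool_rot: [-3.13, -0.228, 0.006]
ft_force: [-0.1, 4.6, -4.9]
grip_width: 0.252
grip_force: 20.0
time: 53.55
position: [0.5572, -0.227, 0.1797]
tool_rot: [-3.13, -0.229, 0.002]
ft_force: [3.9, 4.3, -7.0]
grip_width: 0.249
grip_force: 20.0
t 53.55 p [ 0.5572 -0.227   0.1797] F [ 3.9  4.3 -7. ] w 21.64764931879633 gf 20.00712316017598
tool dx [ 3.1 -0.7  1.2] yaw 8.37 turn 0.07
```

```bash

python3 -m crank '[{"tx":-8.5,"ty":0,"tz":8,"turn":0},{"tx":-16,"ty":0,"tz":17.5,"turn":0},{"tx":-22.5,"ty":0,"tz":27.5,"turn":0},{"tx":-28,"ty":0,"tz":38,"turn":0},{"tx":-28,"ty":0,"tz":38,"turn":0}]'
python3 -m crank '[{"tx":-5,"ty":0,"tz":10,"turn":0},{"tx":-6.5,"ty":0,"tz":15,"turn":0},{"tx":-7,"ty":0,"tz":19,"turn":0},{"tx":-7,"ty":0,"tz":22,"turn":0},{"tx":-7,"ty":0,"tz":22,"turn":0}]'
python3 - <<'E'
from h import *
goal(cpt(-.04,0,.124),8)
E
```

```text
time: 54.18
position: [0.5287, -0.2309, 0.1418]
tool_rot: [-3.13, -0.229, 0.005]
ft_force: [-0.1, 6.0, -3.9]
grip_width: 0.25
grip_force: 20.0
time: 54.8
position: [0.5226, -0.2318, 0.1246]
tool_rot: [-3.132, -0.229, 0.004]
ft_force: [-7.6, 9.8, 20.0]
grip_width: 0.248
grip_force: 20.0
t 54.8 p [ 0.5226 -0.2318  0.1246] F [-7.6  9.8 20. ] w 21.55410401094108 gf 19.98085815925151
tool dx [ 0.9 -0.7  0.6] yaw 8.38 turn 0.08
```

```bash

python3 -m crank '[{"tx":0,"ty":0,"tz":-3,"turn":0},{"tx":0,"ty":0,"tz":-3,"turn":0},{"tx":0,"ty":0,"tz":-3,"turn":0}]' 55 15
python3 -m crank '[{"tx":0,"ty":0,"tz":-15,"turn":0},{"tx":0,"ty":0,"tz":-45,"turn":0},{"tx":-40,"ty":0,"tz":-55,"turn":0},{"tx":-85,"ty":0,"tz":-55,"turn":0},{"tx":-122,"ty":0,"tz":-50,"turn":0}]'
python3 -m crank '[{"tx":0,"ty":0,"tz":0,"turn":0},{"tx":0,"ty":0,"tz":0,"turn":0}]'
python3 - <<'E'
from h import *
for c in('scene','top'): im,d=save(c,c+'9.png'); marks(c,['hasp_grip','lid_grip'])
goal(cpt(-.087-.0798,0,.057),8)
cv2.imwrite('pics/c9.png',cv2.resize(cv2.imread('pics/scene9.png')[150:310,90:290],None,fx=3,fy=3))
E
```

```text
time: 55.18
position: [0.5229, -0.2354, 0.1239]
tool_rot: [3.132, 0.226, -0.002]
ft_force: [0.4, -0.1, -0.3]
grip_width: 0.505
grip_force: 0.0
time: 55.8
position: [0.4022, -0.2525, 0.1756]
tool_rot: [3.131, 0.227, 0.002]
ft_force: [-0.6, 0.0, 0.1]
grip_width: 0.631
grip_force: 0.0
time: 56.05
position: [0.4041, -0.2519, 0.1753]
tool_rot: [3.132, 0.228, 0.002]
ft_force: [-0.3, -0.3, 0.1]
grip_width: 0.635
grip_force: 0.0
scene hasp_grip [([0.5609, -0.2216, 0.0039], 0.67), ([0.3999, -0.248, 0.0544], 0.64)]
scene lid_grip [([0.5235, -0.2316, 0.1216], 0.74)]
top hasp_grip []
top lid_grip [([0.521, -0.2318, 0.1241], 0.62)]
t 56.35 p [ 0.4039 -0.2514  0.1743] F [-0.6 -0.3 -1. ] w 54.75080065769852 gf 0.0
tool dx [ -5.6  -3.5 117.3] yaw 8.39 turn 0.08
```

View pics/c9.png

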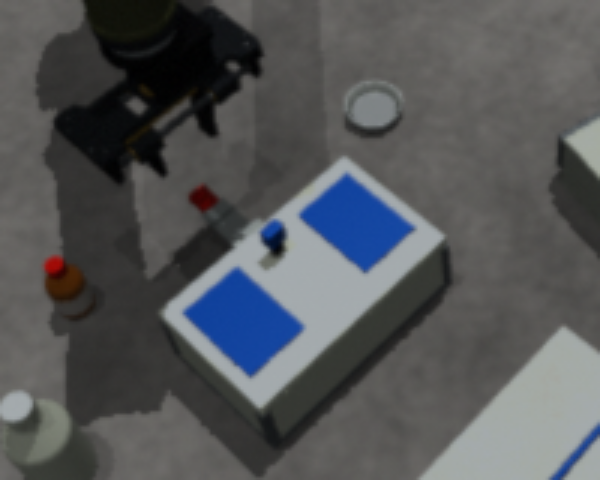

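The lid is flush shut, and the hasp lies level with its red grip at crop (203,198), below and between the fingers. Descend and grip the hasp.

```bash

python3 -m crank '[{"tx":-4.5,"ty":-3,"tz":20,"turn":0},{"tx":-4.5,"ty":-3,"tz":50,"turn":0},{"tx":-4.5,"ty":-3,"tz":80,"turn":0},{"tx":-4.5,"ty":-3,"tz":105,"turn":0},{"tx":-4.5,"ty":-3,"tz":116,"turn":0}]'
python3 -m crank '[{"tx":0,"ty":0,"tz":0,"turn":0},{"tx":0,"ty":0,"tz":0,"turn":0},{"tx":0,"ty":0,"tz":0,"turn":0},{"tx":0,"ty":0,"tz":0,"turn":0},{"tx":0,"ty":0,"tz":0,"turn":0}]' 0 15
python3 - <<'E'
from h import *
goal(cpt(-.087-.0798,0,.0557),8)
def pos(t): return np.array([-80*np.sin(t), -80*np.cos(t)])
for a in (1.5,1.0,.5):
    print(a,[np.round(pos(a-k*.1)-pos(a),1).tolist() for k in (1,2,3,4,5)])
E
```

```text
time: 56.98
position: [0.3978, -0.2487, 0.0569]
tool_rot: [-3.131, -0.229, 0.003]
ft_force: [-0.7, -0.2, 0.4]
grip_width: 0.632
grip_force: 0.0
time: 57.6
position: [0.3985, -0.249, 0.0586]
tool_rot: [-3.133, -0.228, -0.0]
ft_force: [-0.3, 2.2, 1.6]
grip_width: 0.25
grip_force: 15.0
t 57.6 p [ 0.3985 -0.249   0.0586] F [-0.3  2.2  1.6] w 21.757642033097653 gf 15.000195787288249
tool dx [-0.6 -0.3  2.9] yaw 8.31 turn 0.06
1.5 [[1.0, -7.9], [2.7, -15.7], [5.2, -23.3], [8.5, -30.6], [12.5, -37.6]]
1.0 [[4.7, -6.5], [9.9, -12.5], [15.8, -18.0], [22.1, -22.8], [29.0, -27.0]]
0.5 [[7.2, -3.5], [14.7, -6.2], [22.5, -8.2], [30.4, -9.4], [38.4, -9.8]]
```

```bash

python3 -m crank '[{"tx":1,"ty":0,"tz":-8,"turn":0},{"tx":2.5,"ty":0,"tz":-15.5,"turn":0},{"tx":5,"ty":0,"tz":-23.5,"turn":0},{"tx":8.5,"ty":0,"tz":-30.5,"turn":0},{"tx":12.5,"ty":0,"tz":-37.5,"turn":0}]'
python3 -m crank '[{"tx":4.5,"ty":0,"tz":-6.5,"turn":0},{"tx":10,"ty":0,"tz":-12.5,"turn":0},{"tx":16,"ty":0,"tz":-18,"turn":0},{"tx":22,"ty":0,"tz":-23,"turn":0},{"tx":29,"ty":0,"tz":-27,"turn":0}]'
python3 -m crank '[{"tx":7,"ty":0,"tz":-3.5,"turn":0},{"tx":14.5,"ty":0,"tz":-6,"turn":0},{"tx":22.5,"ty":0,"tz":-8,"turn":0},{"tx":30.5,"ty":0,"tz":-9.5,"turn":0},{"tx":38.5,"ty":0,"tz":-10,"turn":0}]'
python3 - <<'E'
from h import *
goal(cpt(-.087,0,.130),8)
E
```

```text
time: 58.22
position: [0.4099, -0.2474, 0.0959]
tool_rot: [-3.133, -0.228, 0.003]
ft_force: [-0.9, 2.6, -1.7]
grip_width: 0.252
grip_force: 15.0
time: 58.85
position: [0.4384, -0.2434, 0.123]
tool_rot: [-3.133, -0.227, 0.005]
ft_force: [-5.4, 2.5, 0.4]
grip_width: 0.245
grip_force: 19.4
time: 59.48
position: [0.4686, -0.2394, 0.131]
tool_rot: [-3.131, -0.224, 0.033]
ft_force: [-33.6, 0.6, 15.0]
grip_width: 0.249
grip_force: 23.7
t 59.475 p [ 0.4686 -0.2394  0.131 ] F [-33.6   0.6  15. ] w 21.65056072263391 gf 23.739743591286242
tool dx [ 8.4 -0.6  0.9] yaw 8.19 turn 0.04
```

```bash

python3 -m crank '[{"tx":-6,"ty":0,"tz":0,"turn":0},{"tx":-6,"ty":0,"tz":0,"turn":0},{"tx":-6,"ty":0,"tz":0,"turn":0}]' 50
python3 -m crank '[{"tx":0,"ty":0,"tz":-20,"turn":0},{"tx":0,"ty":0,"tz":-60,"turn":0},{"tx":-40,"ty":0,"tz":-70,"turn":0},{"tx":-50,"ty":0,"tz":-70,"turn":0}]' 0
python3 - <<'E'
from h import *
for c in('scene','top'): im,d=save(c,c+'10.png'); marks(c,['hasp_grip','lid_grip'])
goal(cpt(-.087,0,.130),8)
cv2.imwrite('pics/c10.png',cv2.resize(cv2.imread('pics/scene10.png')[190:270,120:220],None,fx=6,fy=6,interpolation=cv2.INTER_CUBIC))
E
```

```text
time: 59.85
position: [0.4732, -0.2401, 0.1336]
tool_rot: [3.131, 0.226, 0.006]
ft_force: [0.2, -0.2, 1.0]
grip_width: 0.503
grip_force: 0.0
time: 60.35
position: [0.4229, -0.2473, 0.205]
tool_rot: [3.129, 0.226, 0.007]
ft_force: [-0.5, 0.5, -0.4]
grip_width: 0.205
grip_force: 0.0
scene hasp_grip [([0.3846, -0.0166, -0.003], 0.61), ([0.3474, 0.4299, 0.0001], 0.58), ([0.481, -0.2372, 0.1303], 0.49)]
scene lid_grip [([0.5224, -0.2291, 0.1221], 0.69), ([0.7211, 0.2641, 0.0846], 0.2)]
top hasp_grip []
top lid_grip [([0.5231, -0.2317, 0.1272], 0.69)]
t 60.65 p [ 0.4231 -0.2454  0.2026] F [-0.2 -0.3 -0.6] w 1.5902764816576243 gf 0.0
tool dx [54.2  0.2 72.6] yaw 8.41 turn 0.08
```

View pics/c10.png

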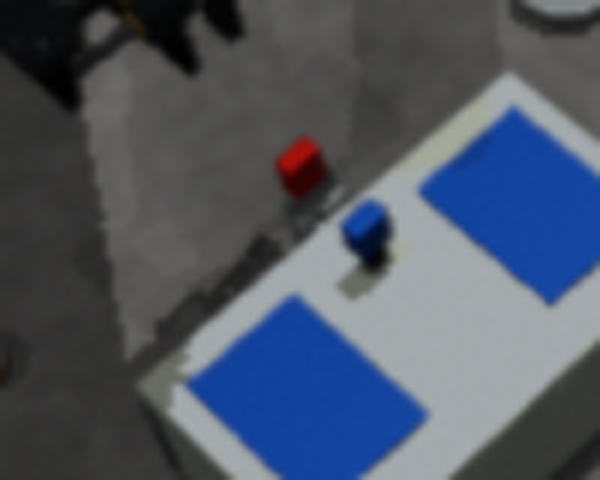

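The crop shows the hasp almost upright (red grip at (302,168)) and possibly a few degrees short. I'll push it home with the closed fingers from the front.

```bash

python3 -m crank '[{"tx":0,"ty":0,"tz":15,"turn":0},{"tx":0,"ty":0,"tz":40,"turn":0},{"tx":0,"ty":0,"tz":68,"turn":0},{"tx":5,"ty":0,"tz":70,"turn":0},{"tx":15,"ty":0,"tz":70,"turn":0}]' 0
python3 -m crank '[{"tx":3,"ty":0,"tz":0,"turn":0},{"tx":7,"ty":0,"tz":0,"turn":0},{"tx":11,"ty":0,"tz":0,"turn":0},{"tx":15,"ty":0,"tz":0,"turn":0},{"tx":18,"ty":0,"tz":0,"turn":0}]'
python3 -m crank '[{"tx":2,"ty":0,"tz":0,"turn":0},{"tx":4,"ty":0,"tz":0,"turn":0},{"tx":6,"ty":0,"tz":0,"turn":0},{"tx":6,"ty":0,"tz":0,"turn":0}]'
python3 - <<'E'
from h import *
goal(cpt(-.087,0,.130),8)
E
```

```text
time: 61.28
position: [0.4376, -0.2437, 0.1328]
tool_rot: [-3.133, -0.228, -0.0]
ft_force: [1.2, 1.3, 0.3]
grip_width: 0.009
grip_force: 0.0
time: 61.9
position: [0.4549, -0.2412, 0.1328]
tool_rot: [3.133, 0.228, 0.0]
ft_force: [0.6, -1.0, -0.2]
grip_width: 0.003
grip_force: 0.0
time: 62.4
position: [0.4607, -0.2403, 0.1327]
tool_rot: [-3.133, -0.228, 0.0]
ft_force: [-0.4, 0.5, 0.7]
grip_width: 0.009
grip_force: 0.0
t 62.4 p [ 0.4607 -0.2403  0.1327] F [-0.4  0.5  0.7] w 0.7444049403065635 gf 0.0
tool dx [16.4 -0.3  2.7] yaw 8.33 turn 0.07
```

```bash

python3 -m crank '[{"tx":1,"ty":0,"tz":0,"turn":0},{"tx":2,"ty":0,"tz":0,"turn":0},{"tx":3,"ty":0,"tz":0,"turn":0}]'
python3 -m crank '[{"tx":1,"ty":0,"tz":0,"turn":0},{"tx":2,"ty":0,"tz":0,"turn":0},{"tx":3,"ty":0,"tz":0,"turn":0}]'
python3 -m crank '[{"tx":1,"ty":0,"tz":0,"turn":0},{"tx":2,"ty":0,"tz":0,"turn":0},{"tx":3,"ty":0,"tz":0,"turn":0}]'
```

```text
time: 62.78
position: [0.4616, -0.2402, 0.1327]
tool_rot: [-3.133, -0.227, 0.007]
ft_force: [-7.3, -0.0, 7.6]
grip_width: 0.003
grip_force: 4.0
time: 63.15
position: [0.462, -0.2403, 0.1326]
tool_rot: [-3.133, -0.225, 0.015]
ft_force: [-13.7, 0.1, 9.6]
grip_width: 0.004
grip_force: 7.3
time: 63.52
position: [0.4624, -0.2404, 0.1325]
tool_rot: [-3.132, -0.223, 0.024]
ft_force: [-21.8, 1.2, 17.1]
grip_width: 0.007
grip_force: 11.0
```

```bash

python3 -m crank '[{"tx":-10,"ty":0,"tz":0,"turn":0},{"tx":-35,"ty":0,"tz":-5,"turn":0},{"tx":-45,"ty":0,"tz":-50,"turn":0},{"tx":-45,"ty":0,"tz":-100,"turn":0},{"tx":-30,"ty":-50,"tz":-150,"turn":0}]'
python3 -m crank '[{"tx":0,"ty":-45,"tz":-20,"turn":0},{"tx":0,"ty":-90,"tz":-40,"turn":0},{"tx":0,"ty":-130,"tz":-50,"turn":0},{"tx":0,"ty":-150,"tz":-50,"turn":0}]'
python3 - <<'E'
from h import *
st()
for c in('scene','top'):
    im,d=save(c,c+'11.png'); marks(c,['hasp_grip','lid_grip','drawer_handle','slide_box','oil_bottle','petri_dish','stain_bottle','wash_bottle','beaker','tube_rack'])
E
```

```text
time: 64.15
position: [0.4315, -0.2036, 0.2779]
tool_rot: [3.132, 0.218, 0.004]
ft_force: [0.6, 0.4, 0.4]
grip_width: 0.004
grip_force: 0.0
time: 64.65
position: [0.4106, -0.0503, 0.3269]
tool_rot: [3.131, 0.232, 0.005]
ft_force: [0.6, -0.9, 0.0]
grip_width: 0.006
grip_force: 0.0
t 64.65 p [ 0.4106 -0.0503  0.3269] F [ 0.6 -0.9  0. ] w 0.49234980854754595 gf 0.0
scene hasp_grip [([0.4809, -0.2345, 0.1286], 0.67)]
scene lid_grip [([0.5221, -0.2319, 0.1224], 0.87)]
scene drawer_handle [([0.5589, 0.2521, 0.0628], 0.63)]
scene slide_box [([0.721, 0.261, 0.0855], 0.7)]
scene oil_bottle [([0.6915, 0.1457, 0.0842], 0.69)]
scene petri_dish [([0.3827, -0.0173, 0.0002], 0.59)]
scene stain_bottle [([0.3879, -0.4117, -0.0018], 0.6)]
scene wash_bottle [([0.7294, 0.2318, 0.0015], 0.72), ([0.5402, -0.5018, 0.0006], 0.6), ([0.6885, 0.1441, 0.0846], 0.4)]
scene beaker [([0.347, 0.4266, -0.0019], 0.73)]
scene tube_rack [([0.4911, 0.5621, 0.001], 0.88)]
top hasp_grip [([0.4808, -0.2391, 0.1305], 0.58)]
top lid_grip [([0.52, -0.2318, 0.1237], 0.94), ([0.6361, -0.2175, 0.0861], 0.54)]
top drawer_handle [([0.5614, 0.2519, 0.0656], 0.8)]
top slide_box [([0.722, 0.2614, 0.0864], 0.87), ([0.6899, 0.1412, 0.0844], 0.69)]
top oil_bottle [([0.5578, 0.2547, 0.0626], 0.54), ([0.5242, -0.2275, 0.1223], 0.46)]
top petri_dish [([0.3881, -0.0106, -0.0009], 0.56), ([0.3908, -0.4123, 0.001], 0.34)]
top stain_bottle [([0.3884, -0.4105, 0.0022], 0.63), ([0.6878, 0.1413, 0.0822], 0.56)]
top wash_bottle [([0.5389, -0.5119, 0.0019], 0.64)]
top beaker [([0.344, 0.4273, 0.0021], 0.73)]
top tube_rack [([0.4976, 0.5589, 0.0012], 0.59), ([0.4815, -0.2356, 0.1316], 0.49)]
```

View pics/scene11.png

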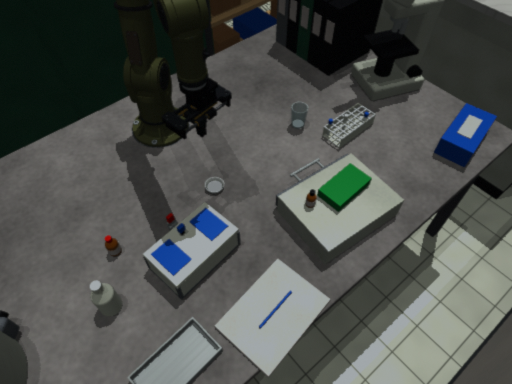

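View pics/top11.png

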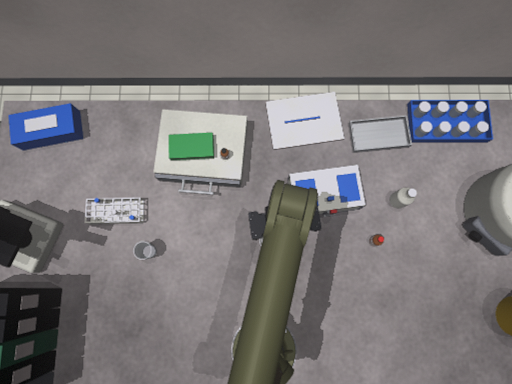

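Both views show the lid shut with the hasp upright over the catch (scene (170,218)), the drawer shut (handle (306,168)), and everything else where it was. I'm handing in.

```bash
python3 -c "
from h import *
print(ctrl.close_job())"
```

```text
the job is handed in; nothing more can be done
None
```

I handed the job in at about 65 s: all three jars stand upright in the case, the lid is shut with the hasp back over its catch, the drawer is shut, and nothing else on the bench or cabinet shows as moved in the final pictures (the hand-in call returned no verdict).

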